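# Put a rinsed reservoir on the air-drying peg and hold the guarded air lever

### The arm

A 6-joint arm with a two-finger parallel gripper is mounted at the origin on the work surface. World frame = base frame: x ahead of the robot, y to its left, z up, the work surface at z = 0. Lengths are in mm, angles in rad, forces in N, time in s.
With the tool pointing down it reaches from about 275 to 750 mm from the base axis. Payload 10.2 kg.
Tool frame: the origin (TCP) lies midway between the tips of the shut fingers; the grasp point (between the pads) lies grasp_offset behind it (grasp_offset is the distance from the TCP to the grasp point, in mm); x points along the fingers, z is the direction in which the jaws open and shut, and the axes are right-handed (so a half turn about x gives the same grasp; the last joint's range is limited). The gripper opens to 85 mm and grips with 20 to 120 N. Pads are 22 mm wide; open, the fingers measure 114 mm over their backs; the gripper's body (76 mm by 85 mm) begins 54 mm behind the grasp point. The pads swing forward as they close: fully open they stand 13 mm farther back than shut.
Start: joints at [-1.522, 0.313, 1.498, -0, 1.331, -0.223], TCP at [140.931, -505.737, 231.294] pointing down, gripper open.
Joint ranges: [-2.94, 2.94], [-0.97, 2.17], [0.19, 2.56], [-1.23, 4.37], [0.02, 3.11], [-2.88, 2.88]. Speed limits (rad/s): [2.39, 2.39, 3.01, 3.14, 3.14, 3.14].

### API

Orientations are given as a unit quaternion [w, x, y, z].
In Python, from rig import sense, capture, calibration, finish_job, grasp_offset gives the robot as it stands.
- The arm moves only by the shell command python3 -m jog 'ROWS' [FORCE]. ROWS is JSON, a list of rows, each an object with "linear": the shift along the tool's x, y, z scaled (see below), a list of three; "rotation": the turn, a rotation vector about the tool's x, y, z scaled (see below), a list of three; "grip": the finger opening in mm, from 0 to 85.4. A call has 1 to 20 rows; each row is the pose to reach, as a shift and turn from the pose measured when the call began, along the tool's axes at that moment; what a row does not reach only later rows make up. The controller multiplies each number of a shift by 0.3 m and each number of a turn by 0.5 rad. A row lasts 1/12 s, in which the tool goes at most 41.7 mm and 7.16 degrees, less where a joint would pass 70% of its speed; a pose out of reach is approached as far as the arm can. A call with a number of a shift or a turn outside -1 to 1 is refused whole. A call with a gripper value outside its range is refused whole. The fingers move at their own pace and stop on an object; FORCE is the grip in N (left out, the last holds). Time passes only in rows, so rows that repeat a pose let the fingers close. It gives the time, the measured TCP pose, the force and the opening at its end, in the units of the state.
- sense(): the state, without advancing time (a new reading comes with each control period).
- capture(name): name is "scene" or "top"; returns (picture, depth): 480x640x3 uint8, red, green, blue; 480x640 float32, mm along the optical axis (not along the pixel's ray), 0 where there is no reading.
- calibration(name): a dict with "intrinsics" (3x3 intrinsics, pixels), "world_from_camera" (4x4, takes a point from camera to world coordinates). Camera axes: x right, y up, looking along -z (the intrinsics and any distortion apply to the point x, -y, -z); pixel columns grow to the right and rows downward; lengths in mm; the calibration is good to about 2 mm. A picture is of the moment at which its call begins. calibration takes no time and is no camera call.
- finish_job(): hands the job in, once; it reports no verdict.
The state is a dict: "time_s": time; "joints": joint angles; "dq": joint speeds; "tau": joint torques, N m; "eef_pos": TCP position; "ee_rot": TCP orientation; "force": force on the tool from outside, world axes, zero at the start; "wrist_torque": the same for the moment, N m; "grip_width": opening from 0.0 (shut) to 1.0 (fully open).
Only numpy, scipy, OpenCV 4.12 (cv2) and the standard library are available. Lean on these libraries where they do the work, as an engineer would, in place of code of your own. Each camera call takes 0.05 s, during which the arm holds its last target.

### The job

Dry the rinsed blue cooling reservoir: take it from its cradle, turn it mouth-down and lower it (do not drop it) over the upright peg of the drying stand until its rim sits flat on the stand, and let go of it. Then flip the red safety catch on the grey air valve right back, and only after that pull the black ball lever all the way over towards the catch and finish while still holding it there. Leave the other parts on the desk where they are and do not open the catch before the reservoir is on its peg.

Things in the scene. Friction and masses are not known exactly. Their poses are not given: they have to be found in the camera images.
- reservoir: Blue tube, closed at one end (silver cap), outer/inner diameter 46/40 mm, 95 mm long, inner depth 89 mm, 0.12 kg. Origin: on its axis, halfway along. x axis: along the tube from closed end to open mouth. Starts lying level on the cradle, axis 55 mm above the desk, mouth towards the robot, within about 40 degrees of -x; the 60 mm round its middle are free of the cradle.
- reservoir_mouth (a point): Centre of the reservoir's open mouth, in the plane of the rim.
- cradle: Black cradle with two V-shaped rests, 120 x 70 x 50 mm, fixed to the desk; origin under its centre, x along the reservoir lying on it. The rests stand 39 mm either side of the centre and are 8 mm thick; between them the base is only 8 mm high.
- peg_seat (a point): Centre of the black rubber seat of the drying stand (72 mm across, 20 mm above the desk), at the foot of its upright peg: silver, 22 mm diameter, 60 mm tall above the seat, tapered tip. The stand's dark round foot is 110 mm across; fixed to the desk. The reservoir's rim comes to rest on the seat.
- valve_unit: Grey valve housing 200 x 90 x 45 mm (x, y, z), fixed to the desk; origin on the desk 5 mm in x ahead of the middle of its underside; its x axis runs along the housing from the catch's hinge to the lever, about level and away from the robot. Catch and lever both stand on its middle line (y = 0) and swing in its x-z plane.
- catch (a joint): Red safety catch: flat bar 10 x 8 mm thick reaching 95 mm from its hinge in housing +x to the lever's stem, 80 mm above the desk; shut, it props the stem so the lever cannot be pulled. Rad: 0 shut (level; starts up to 0.08), grows as its free end rises and swings over to the hinge's other side (housing -x), 1.57 upright, 2.0 fully back on its stop. About 1 N at the fin; stays where left.
- catch_fin (a point): Centre of the red upright grip fin on the catch: 12 mm thick across (housing y), 24 mm long, 24 mm tall standing on top of the bar, 55 mm from the hinge axis (53 along the bar, 16 above it when shut). Turns with the catch.
- catch_hinge (a point): Point on the catch's hinge axis, 80 mm above the desk; the axis is parallel to the housing's y. Its post is 12 mm wide.
- lever (a joint): Spring lever: 10 mm steel stem with a black ball on its end. Rad: 0 at rest, leaning 0.35 away from the catch (housing +x); grows as it is pulled towards the catch (housing -x), stop at 0.70 (leaning 0.35 the other way). A spring returns it to 0 when released: about 3 N at the ball at 0, 9 N at 0.70.
- lever_ball (a point): Centre of the lever's black ball, 28 mm diameter, 95 mm from the pivot axis, about 135 mm above the desk. Moves with the lever.
- lever_pivot (a point): Point on the lever's pivot axis, 45 mm above the desk on top of the housing; the axis is parallel to the housing's y.
- hard_drive: Hard disk drive 147 x 100 x 26 mm, lying loose; leave alone. Origin under its centre.
- disc_drive: Silver optical disc drive 170 x 148 x 42 mm, loose; leave alone. Origin under its centre.
- memory_stick: Green memory module 133 x 30 x 5 mm, lying loose; leave alone. Origin under its centre.
- case_fan: Black cooling fan 80 x 80 x 25 mm, lying loose; leave alone. Origin under its centre.
- screw_dish: Small steel dish 70 mm across, 22 mm high, loose; leave alone. Origin under its centre.
- screwdriver: Screwdriver with yellow handle lying loose; leave alone. Origin under its middle.
- paste_jar: White jar 50 mm across, 55 mm tall, loose, standing; leave alone. Origin under its centre.

How it is judged (in metres and radians):
On the way, in this order (a step that is already met when the one before it is completed fails the run):
1. the reservoir is mouth-down on the peg, rim on the seat, let go and at rest, with the catch still shut (horizontal distance between reservoir_mouth and peg_seat below 0.013 m and z of reservoir_mouth in the frame of peg_seat below 0.004 m and angle between reservoir's own x axis and vertical above 3.04 rad and contact force between reservoir and the fingers below 0.05 N and linear speed of reservoir below 0.02 m/s and value of joint catch below 0.5 rad), for 0.3 s.
2. the catch is flipped back with the lever still at rest (value of joint catch above 1.5 rad and value of joint lever below 0.2 rad), for 0.2 s.
3. the lever is pulled over and held (value of joint lever above 0.58 rad), for 0.5 s.
At the end, for the whole second after the job is handed in: Fingers hold the lever beyond 0.58 of 0.70 rad with over 1 N; catch open beyond 1.5 rad; reservoir mouth-down on the peg (within 0.1 rad of upright, rim within 4 mm of the seat, mouth centre within 13 mm of the peg axis), at rest, not touched by the fingers (horizontal distance between reservoir_mouth and peg_seat below 0.013 m and z of reservoir_mouth in the frame of peg_seat below 0.004 m and angle between reservoir's own x axis and vertical above 3.04 rad and contact force between reservoir and the fingers below 0.05 N and linear speed of reservoir below 0.02 m/s and value of joint catch above 1.5 rad and value of joint lever above 0.58 rad and contact force between the fingers and lever above 1 N); the arm keeps its last pose, push and grip.
It fails at once if the lever is pulled while the catch is not open (value of joint lever above 0.25 rad and value of joint catch below 1.2 rad).
It fails at once if the reservoir is dropped (falls freely faster than 0.7 m/s, some 25 mm) (contact force between reservoir and the fingers below 0.02 N and linear speed of reservoir above 0.7 m/s).
It fails at once if another part on the desk is moved by more than 20 mm (distance of any of hard_drive, disc_drive, memory_stick, case_fan, screw_dish, screwdriver, paste_jar from where it was at the start of the episode above 0.02 m).
It also fails if it takes over 72 s, if anything falls off the work surface, if the arm or the gripper's body presses on something with over 40 N, if the wrist force passes 120 N, or if a joint passes its speed limit or range.

## Working session

There is one attempt and no reset: what is moved stays moved. The work goes in short steps, Python scripts to look and compute and a shell command to move; the robot and the scene stay as the last step left them, time stands still between calls to the robot, and variables do not carry over. Pictures are saved under pics/ and viewed, and the job is handed in when it is done.

```bash
ls; mkdir -p pics; python3 - <<'E'
from rig import sense,capture,calibration,grasp_offset
import cv2,numpy as np
print(sense(),grasp_offset)
for n in("scene","top"):
    p,d=capture(n); np.savez(f"{n}0.npz",p=p,d=d)
    cv2.imwrite(f"pics/{n}0.png",p[:,:,::-1]); c=calibration(n); print(n,c,d.min(),d.max(),(d==0).mean())
E
```

```text
pics
{'time_s': 0.0, 'joints': array([-1.52241399e+00,  3.13456665e-01,  1.49842783e+00, -3.85859957e-06,
        1.33100981e+00, -2.23408303e-01]), 'dq': array([-4.01647099e-04,  1.34583408e-03,  1.02074199e-03, -6.53685672e-04,
       -2.40724789e-05, -7.91726233e-06]), 'tau': array([ 7.26265607e-04, -4.12262785e+01, -2.59743673e+01, -9.79528522e-05,
        4.11902263e-03,  3.96661136e-06]), 'eef_pos': array([ 140.91024913, -505.47070887,  230.73515394]), 'ee_rot': array([ 0.56283227,  0.42800291,  0.56342575, -0.42729939]), 'force': array([-0.00981672,  0.41556249, -0.57467584]), 'wrist_torque': array([ 0.00105198, -0.0416864 , -0.00138754]), 'grip_width': 1.0015109049756366} 18.700000000000003
scene {'intrinsics': array([[442.48213542,   0.        , 317.1970095 ],
       [  0.        , 442.48213542, 236.9274216 ],
       [  0.        ,   0.        ,   1.        ]]), 'world_from_camera': array([[ 7.43285811e-01, -5.03344494e-01,  4.40647845e-01,
         1.13384916e+03],
       [ 6.68973875e-01,  5.59647274e-01, -4.89151186e-01,
        -6.25200740e+02],
       [-3.95808785e-04,  6.58361033e-01,  7.52702195e-01,
         1.05157728e+03],
       [ 0.00000000e+00,  0.00000000e+00,  0.00000000e+00,
         1.00000000e+00]])} 0.0 3845.7964 0.004036458333333334
top {'intrinsics': array([[551.31700788,   0.        , 323.93562829],
       [  0.        , 551.31700788, 244.66716197],
       [  0.        ,   0.        ,   1.        ]]), 'world_from_camera': array([[ 2.44112362e-02,  9.86453748e-01, -1.62213114e-01,
         3.68634788e+02],
       [-9.99700220e-01,  2.43939658e-02, -2.09846939e-03,
        -2.39970418e+01],
       [ 1.88697817e-03,  1.62215713e-01,  9.86753516e-01,
         1.35345117e+03],
       [ 0.00000000e+00,  0.00000000e+00,  0.00000000e+00,
         1.00000000e+00]])} 0.0 2321.5676 0.0037825520833333335
```

View pics/scene0.png

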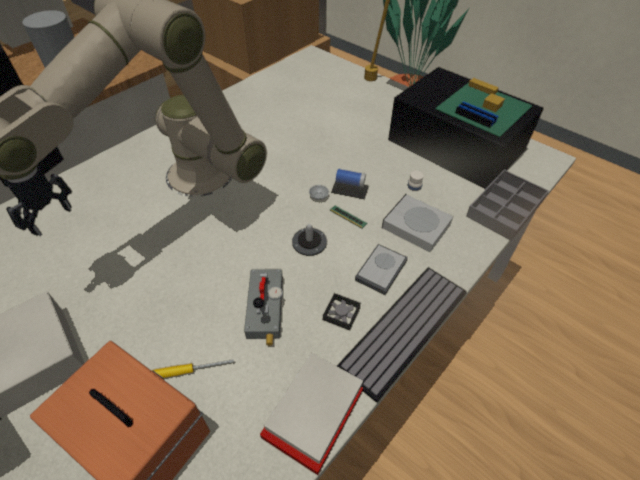

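View pics/top0.png

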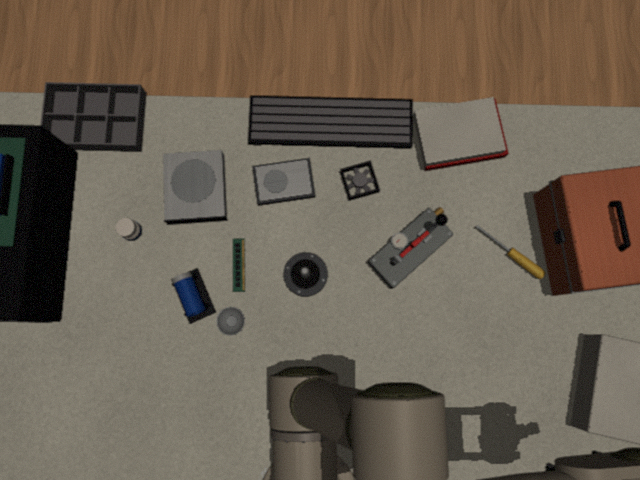

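The scene image shows the reservoir at about (350,180), peg at (310,238) and valve at (264,300). In the top image they are at (190,295), (305,273) and (410,247).

```bash
cat > h.py <<'E'
import numpy as np,cv2
from rig import sense,capture,calibration,grasp_offset
C={n:calibration(n) for n in("scene","top")}
def ray(n,uv):
    uv=np.atleast_2d(uv).astype(float);K=C[n]["intrinsics"];T=C[n]["world_from_camera"]
    d=np.c_[(uv[:,0]-K[0,2])/K[0,0],-(uv[:,1]-K[1,2])/K[1,1],-np.ones(len(uv))]
    return T[:3,3],d@T[:3,:3].T
def plane(n,uv,z):
    o,d=ray(n,uv);return o+d*((z-o[2])/d[:,2])[:,None]
def deep(n,uv,D):
    o,d=ray(n,uv);uv=np.atleast_2d(uv).astype(int);return o+d*D[uv[:,1],uv[:,0]][:,None]
def tri(uvs,uvt):
    a,da=ray("scene",uvs);b,db=ray("top",uvt);da=da[0]/np.linalg.norm(da);db=db[0]/np.linalg.norm(db)
    s=np.linalg.lstsq(np.c_[da,-db],b-a,rcond=None)[0]
    p,q=a+s[0]*da,b+s[1]*db;return (p+q)/2,np.linalg.norm(p-q)
def proj(n,X):
    T=np.linalg.inv(C[n]["world_from_camera"]);c=np.atleast_2d(X)@T[:3,:3].T+T[:3,3];K=C[n]["intrinsics"]
    return np.c_[K[0,0]*c[:,0]/-c[:,2]+K[0,2],K[1,1]*-c[:,1]/-c[:,2]+K[1,2]]
def mask(p,lo,hi):
    return cv2.inRange(cv2.cvtColor(p,cv2.COLOR_RGB2HSV),np.array(lo),np.array(hi))
E
python3 - <<'E'
from h import *
for n,b in(("scene",[(230,255,300,350),(325,160,375,205),(285,220,335,260)]),("top",[(360,200,460,290),(165,260,220,330),(275,245,335,305)])):
    z=np.load(n+"0.npz");p,d=z["p"],z["d"]
    tiles=[cv2.resize(p[y0:y1,x0:x1],(390,int(390*(y1-y0)/(x1-x0))),interpolation=cv2.INTER_CUBIC) for x0,y0,x1,y1 in b]
    for i,t in enumerate(tiles): cv2.imwrite(f"pics/{n}_c{i}.png",t[:,:,::-1])
    H=max(t.shape[0] for t in tiles)
    im=np.hstack([np.vstack([t,np.zeros((H-t.shape[0],t.shape[1],3),np.uint8)]) for t in tiles[:2]])
    cv2.imwrite(f"pics/{n}_z.png",im[:,:,::-1])
    for nm,lo,hi in(("blue",(105,120,40),(125,255,255)),("red",(0,180,60),(5,255,255))):
        m=mask(p,lo,hi);N,L,s,c=cv2.connectedComponentsWithStats(m)
        for i in range(1,N):
            if 20<s[i][4]<3000:
                v,u=np.nonzero(L==i);X=deep(n,np.c_[u,v],d);X=X[d[v,u]>0]
                print(n,nm,s[i],c[i],X.mean(0),X.min(0),X.max(0))
E
```

```text
scene blue [459 102  39  23 232] [478.65086207 111.90086207] [676.45229916 681.09469584 220.98784536] [608.05266301 658.37486853 206.50707638] [735.94598522 707.44003747 226.6804414 ]
scene blue [337 170  23  12 172] [347.5755814  175.29069767] [453.97112831 281.28654034  74.10396951] [418.22578851 255.63684299  59.5648098 ] [491.56364934 305.01811655  84.38570913]
scene red [260 278   6  21  78] [262.05128205 287.58974359] [ 588.71411298 -233.60202236  102.47070696] [ 556.73267781 -274.86634815   80.85373774] [ 634.9667857  -201.89284339  147.71119156]
scene red [261 387 102  87 766] [303.39686684 445.17885117] [ 915.53704623 -426.94912272   29.63453594] [ 827.33769875 -474.88296507    9.38195786] [ 973.24246872 -242.41383239   37.24267004]
top blue [  0 154   4  19  40] [  0.7   161.375] [718.18863133 672.78919995 219.3972457 ] [695.6000836  669.45531068 212.20477216] [734.81472147 676.84057897 227.39907096]
top blue [174 277  31  40 696] [189.23706897 296.52011494] [449.77954254 287.92603887  72.04959228] [405.39490067 256.01534759   5.45680264] [496.5735051  325.63588879  85.26447086]
top red [491 150  17   8  35] [499.25714286 154.14285714] [ 826.4869821  -454.38714691   30.2143722 ] [ 819.2541992  -473.37932841   24.51273209] [ 835.65834858 -433.23834474   35.84461303]
top red [427 156  63  13 115] [457.73913043 161.70434783] [ 804.34646302 -350.35819987   29.88666321] [ 786.8020776  -428.53673499   19.93865309] [ 822.00214089 -272.50406079   39.93465211]
top red [411 231  18  15  68] [419.26470588 238.66176471] [ 594.26808903 -241.12817437  100.00141447] [ 577.42250269 -264.03093706   83.89090295] [ 615.55950596 -220.65364127  116.06696359]
top red [400 246  12  11  39] [405.79487179 250.76923077] [ 567.46016079 -212.15520269   85.12600304] [ 554.5101234  -224.37229623   79.66195271] [ 579.28389455 -197.9492612    90.53853244]
```

View pics/scene_z.png

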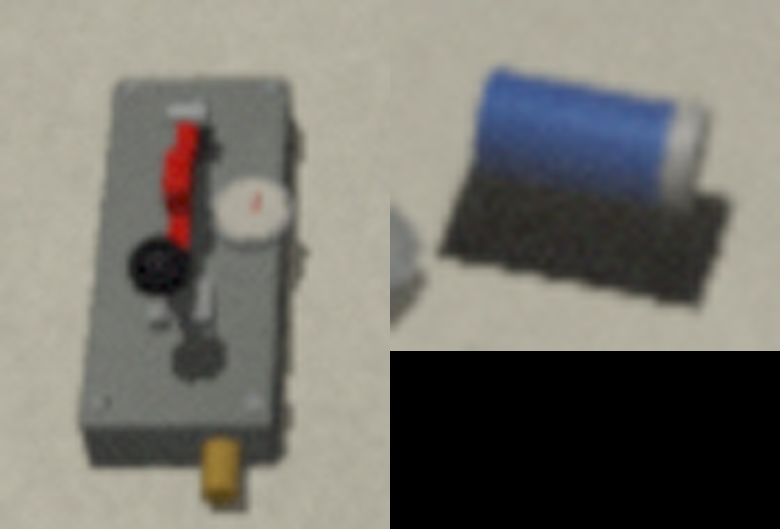

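View pics/top_z.png

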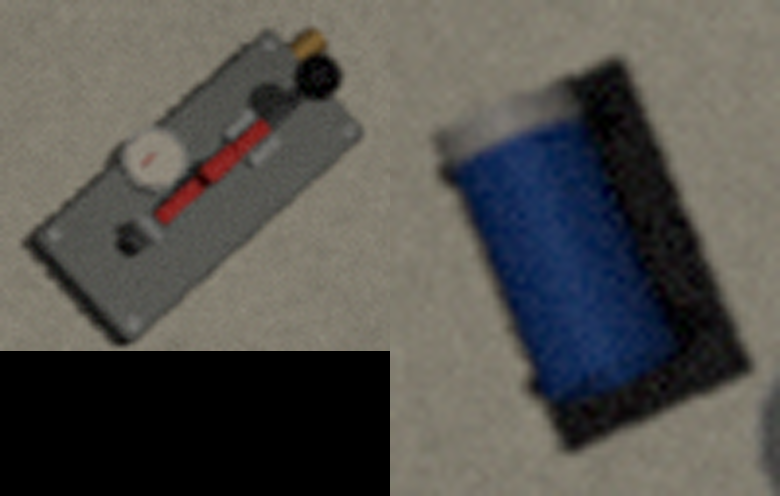

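```bash
python3 - <<'E'
from h import *
# reservoir from depth: high points of blue in both views
for n,box in(("top",(165,260,225,330)),("scene",(325,160,378,200))):
    z=np.load(n+"0.npz");p,d=z["p"],z["d"]
    v,u=np.mgrid[box[1]:box[3],box[0]:box[2]];u=u.ravel();v=v.ravel()
    X=deep(n,np.c_[u,v],d);hsv=cv2.cvtColor(p,cv2.COLOR_RGB2HSV)[v,u]
    ok=(d[v,u]>0)&(X[:,2]>62)&(X[:,2]<90)
    Y=X[ok]; print(n,ok.sum(),"zmax",np.percentile(Y[:,2],[50,95,99]))
    c=Y[:,:2].mean(0);w,V=np.linalg.eigh(np.cov((Y[:,:2]-c).T));a=V[:,1];a=a if a[0]<0 else -a
    s=(Y[:,:2]-c)@a;t=(Y[:,:2]-c)@np.array([-a[1],a[0]])
    print(" c",c,"mouthdir",a,np.degrees(np.arctan2(a[1],a[0])),"s",np.percentile(s,[0,1,3,97,99,100]),"t",np.percentile(t,[1,99]))
    m=(s.max()+s.min())/2
    q=np.percentile(s,[2,98]).mean(); print(" mid",c+a*q)
    # blue only
    b=(mask(p,(105,110,40),(125,255,255))[v,u]>0)&ok
    sb=(X[b][:,:2]-c)@a;print(" blue s",np.percentile(sb,[0,2,98,100]))
    # silhouettes of peg foot: dark
# peg
for n,box in(("top",(275,243,335,305)),("scene",(285,215,335,262))):
    z=np.load(n+"0.npz");p,d=z["p"],z["d"]
    g=cv2.cvtColor(p,cv2.COLOR_RGB2GRAY);x0,y0,x1,y1=box
    v,u=np.mgrid[y0:y1,x0:x1];u=u.ravel();v=v.ravel();X=deep(n,np.c_[u,v],d)
    tip=X[(d[v,u]>0)&(X[:,2]>50)];print(n,"tip",len(tip),tip.mean(0),tip.max(0))
    top=X[(d[v,u]>0)&(X[:,2]>72)&(X[:,2]<90)];print("   >72",len(top),top.mean(0))
    m=np.zeros_like(g);m[y0:y1,x0:x1]=(g[y0:y1,x0:x1]<100)*255
    cs,_=cv2.findContours(m,0,1);k=max(cs,key=cv2.contourArea);hull=cv2.convexHull(k)
    e=cv2.fitEllipse(k);print("  ell",e)
    st=X[(d[v,u]>0)&(X[:,2]>15)&(X[:,2]<26)];r=st[:,:2]
    A=cv2.minEnclosingCircle(r.astype(np.float32));print("  seat z",np.median(st[:,2]),A,len(st))
E
```

```text
top 771 zmax [75.65280638 81.54931983 83.55677791]
 c [457.52966192 293.30465487] mouthdir [-0.89677629 -0.44248422] -153.73750825336697 s [-48.65271368 -47.03605952 -44.77606345  44.65189214  46.64482545
  47.77061975] t [-23.17307929  20.07114259]
 mid [457.76336623 293.41996842]
 blue s [-33.82627813 -32.08195506  46.17626382  47.77061975]
scene 295 zmax [76.16365862 82.52816821 83.94859514]
 c [461.1424212  287.60373669] mouthdir [-0.90119175 -0.43342061] -154.31516284447014 s [-47.0011997  -46.49024414 -45.53022743  45.41259112  47.7208479
  48.58187484] t [-20.91280605  14.30817977]
 mid [460.61700459 287.35104199]
 blue s [-30.31601026 -28.73809221  44.54344905  47.80374375]
top tip 75 [515.07938781  23.46295611  75.98543653] [527.09660498  33.08877007  87.9704805 ]
   >72 64 [516.15027763  23.98757723  78.0478422 ]
  ell ((305.0422668457031, 273.9461669921875), (44.27823257446289, 44.633811950683594), 45.297210693359375)
  seat z 19.95548938622119 ((516.0050048828125, 24.213613510131836), 53.94068908691406) 767
scene tip 70 [519.41298789  20.21022373  70.09610146] [528.34007402  34.92650749  85.82866769]
   >72 33 [517.89470879  21.91805269  79.25184203]
  ell ((309.09637451171875, 241.62611389160156), (26.790878295898438, 33.25428009033203), 89.8424301147461)
  seat z 20.29088876922515 ((517.143798828125, 23.106290817260742), 54.11042022705078) 401
```

```bash
python3 - <<'E'
from h import *
for n,box in(("top",(360,200,460,292)),("scene",(235,255,290,345))):
    z=np.load(n+"0.npz");p,d=z["p"],z["d"]
    x0,y0,x1,y1=box;v,u=np.mgrid[y0:y1,x0:x1];u=u.ravel();v=v.ravel();X=deep(n,np.c_[u,v],d)
    st=X[(d[v,u]>0)&(X[:,2]>41)&(X[:,2]<50)]
    st=st[np.linalg.norm(st[:,:2]-np.median(st[:,:2],0),axis=1)<125]
    r=cv2.minAreaRect(st[:,:2].astype(np.float32));print(n,"top face",np.median(st[:,2]),r,len(st))
    red=(mask(p,(0,150,50),(6,255,255))[v,u]>0)&(d[v,u]>0)&(X[:,2]>72)&(X[:,2]<120)
    Y=X[red];c=Y.mean(0);f=np.polyfit(Y[:,0],Y[:,1],1);print(" red dir deg",np.degrees(np.arctan(f[0])),c, "fin",Y[Y[:,2]>97].mean(0),(Y[:,2]>97).sum(),Y[:,2].max())
    hsv=cv2.cvtColor(p,cv2.COLOR_RGB2HSV)[v,u];bl=(hsv[:,2]<60)&(d[v,u]>0)&(X[:,2]>110)&(X[:,2]<160)
    Y=X[bl];print(" ball",len(Y),Y.mean(0),Y.min(0),Y.max(0),"pix",u[bl].mean(),v[bl].mean())
E
```

```text
top top face 45.8176729858551 ((585.8825073242188, -228.26730346679688), (93.83869934082031, 200.17269897460938), 42.79896926879883) 2233
 red dir deg -46.82533249081593 [ 584.23976747 -230.37272808   94.40712619] fin [ 584.98432149 -231.30476531  109.84314524] 48 116.06696359024681
 ball 126 [ 630.38492312 -280.73148678  141.27919818] [ 620.23934459 -294.42937607  110.49452806] [ 644.23582853 -269.31131051  153.71688774] pix 440.07142857142856 220.02380952380952
scene top face 46.741714599929765 ((586.0709838867188, -229.67266845703125), (94.0548095703125, 198.483154296875), 42.71009063720703) 1541
 red dir deg -45.93235349103226 [ 584.79670714 -229.97436376   99.50760249] fin [ 587.40868748 -232.81649864  108.16466425] 49 114.12022191893186
 ball 92 [ 637.67533013 -286.41464605  143.56228622] [ 623.948487   -297.59445807  132.28182147] [ 647.37572577 -273.28682184  152.07141258] pix 258.4347826086956 302.5869565217391
```

Reservoir middle is about (458,292,55) with the mouth direction at -154°. The peg is at (516.5,23.7). The valve's yaw is -47° and its ball is at about (634,-284). Next, a planning helper.

```bash
cat > plan.py <<'E'
from h import *
from scipy.spatial.transform import Rotation as Ro
import json,os,sys
def cur():
    s=sense();p=s["eef_pos"];w,x,y,z=s["ee_rot"];R=Ro.from_quat([x,y,z,w])
    k=json.load(open("log.json")) if os.path.exists("log.json") else []
    if not k or k[-1]["t"]!=s["time_s"]:
        k.append(dict(t=float(s["time_s"]),q=list(map(float,s["joints"])),p=list(map(float,p)),r=R.as_quat().tolist()));json.dump(k,open("log.json","w"))
    return s,p,R
def frame(a,zj):
    a=np.array(a,float);a/=np.linalg.norm(a);z=np.array(zj,float);z-=a*(a@z);z/=np.linalg.norm(z)
    return Ro.from_matrix(np.c_[a,np.cross(z,a),z])
def rows(P,R=None,frac=(1,),grasp=False):
    """P: target of TCP (or grasp pt if grasp); straight interp fractions"""
    s,p,R0=cur();R=R or R0;P=np.array(P,float)
    if grasp: P=P+R.as_matrix()[:,0]*grasp_offset
    l=R0.inv().apply(P-p)/300;r=(R0.inv()*R).as_rotvec()/.5
    print("lin",np.round(l,3),"rot",np.round(r,3),"min rows",max(np.linalg.norm(P-p)/41.7,np.degrees(np.linalg.norm(r)*.5)/7.16).__round__(1))
def st():
    s,p,R=cur();M=R.as_matrix();print("t %.2f p %s a %s z %s q %s F %s T %s g %.3f"%(s["time_s"],p.round(1),M[:,0].round(3),M[:,2].round(3),np.round(s["joints"],3),s["force"].round(1),s["wrist_torque"].round(2),s["grip_width"]))
E
python3 - <<'E'
from plan import *
st();R=frame([0,0,-1],[0.438,-.899,0]);R2=frame([0,0,-1],[-.438,.899,0]);
rows([450,-150,280]);rows([450,-150,280],R);rows([450,-150,280],R2)
s=sense();q=s["joints"];w,x,y,z=s["ee_rot"]
print(Ro.from_quat([x,y,z,w]).as_matrix().round(3)); print((Ro.from_euler('z',q[0])*Ro.from_euler('y',q[1]+q[2])*Ro.from_euler('z',q[3])*Ro.from_euler('y',q[4])*Ro.from_euler('z',q[5])).as_matrix().round(3))
E
```

```text
t 0.10 p [ 140.9 -505.5  230.8] a [-0.     0.001 -1.   ] z [ 0.268 -0.963 -0.001] q [-1.522  0.313  1.498  0.     1.331 -0.223] F [ 0.3  0.8 -0.5] T [ 0.03 -0.02  0.03] g 1.001
lin [-0.163  1.311 -0.865] rot [0. 0. 0.] min rows 11.4
lin [-0.163  1.311 -0.865] rot [-0.363 -0.002 -0.001] min rows 11.4
lin [-0.163  1.311 -0.865] rot [ 5.92e+00 -1.00e-03  3.00e-03] min rows 23.7
[[-0.     0.963  0.268]
 [ 0.001  0.268 -0.963]
 [-1.     0.    -0.001]]
[[-0.268  0.963 -0.   ]
 [ 0.963  0.268  0.001]
 [ 0.001  0.    -1.   ]]
```

```bash
python3 -m jog '[{"linear":[-0.16,0.65,-0.43],"rotation":[-0.3,0.3,0.3],"grip":85},{"linear":[-0.16,0.65,-0.43],"rotation":[-0.3,0.3,0.3],"grip":85},{"linear":[-0.16,0.65,-0.43],"rotation":[-0.3,0.3,0.3],"grip":85},{"linear":[-0.16,0.65,-0.43],"rotation":[-0.3,0.3,0.3],"grip":85},{"linear":[-0.16,0.65,-0.43],"rotation":[-0.3,0.3,0.3],"grip":85},{"linear":[-0.16,0.65,-0.43],"rotation":[-0.3,0.3,0.3],"grip":85},{"linear":[-0.16,0.65,-0.43],"rotation":[-0.3,0.3,0.3],"grip":85}]'; python3 -c "
from plan import *
st();rows([450,-150,280])
R=frame([0,0,-1],[0.438,-.899,0]);rows([450,-150,280],R)"
```

```text
time_s: 0.68
eef_pos: [296.6, -325.7, 280.4]
ee_rot: [0.581, 0.455, 0.601, -0.306]
force: [0.5, -1.3, 0.9]
grip_width: 0.997
t 0.68 p [ 296.6 -325.7  280.4] a [ 0.09   0.191 -0.977] z [ 0.42  -0.897 -0.136] q [-1.193  0.146  1.595  0.155  1.548 -0.064] F [ 0.5 -1.3  0.9] T [-0.13  0.06  0.03] g 0.997
lin [ 0.159  0.695 -0.31 ] rot [0. 0. 0.] min rows 5.6
lin [ 0.159  0.695 -0.31 ] rot [-0.052 -0.271 -0.328] min rows 5.6
```

```bash
python3 -m jog '[{"linear":[0.16,0.7,-0.31],"rotation":[-0.05,-0.6,0.1],"grip":85},{"linear":[0.16,0.7,-0.31],"rotation":[-0.05,-0.6,0.1],"grip":85},{"linear":[0.16,0.7,-0.31],"rotation":[-0.05,-0.6,0.1],"grip":85},{"linear":[0.16,0.7,-0.31],"rotation":[-0.05,-0.6,0.1],"grip":85},{"linear":[0.16,0.7,-0.31],"rotation":[-0.05,-0.6,0.1],"grip":85},{"linear":[0.16,0.7,-0.31],"rotation":[-0.05,-0.6,0.1],"grip":85}]'; python3 -c "
from plan import *
st()
R=frame([0,0,-1],[0.438,-.899,0]);rows([480,80,280],R)"
```

```text
time_s: 1.18
eef_pos: [452.6, -146.9, 280.0]
ee_rot: [0.678, 0.411, 0.5, -0.348]
force: [0.5, -1.4, 0.8]
grip_width: 0.993
t 1.18 p [ 452.6 -146.9  280. ] a [ 0.258 -0.061 -0.964] z [ 0.391 -0.906  0.162] q [-0.616  0.02   1.743  0.11   1.132  0.495] F [ 0.5 -1.4  0.8] T [-0.06  0.1  -0.03] g 0.993
lin [-0.022  0.398 -0.65 ] rot [-0.056  0.334 -0.42 ] min rows 5.5
```

```bash
python3 -m jog '[{"linear":[-0.02,0.4,-0.65],"rotation":[-0.06,0.33,-0.42],"grip":85},{"linear":[-0.02,0.4,-0.65],"rotation":[-0.06,0.33,-0.42],"grip":85},{"linear":[-0.02,0.4,-0.65],"rotation":[-0.06,0.33,-0.42],"grip":85},{"linear":[-0.02,0.4,-0.65],"rotation":[-0.06,0.33,-0.42],"grip":85},{"linear":[-0.02,0.4,-0.65],"rotation":[-0.06,0.33,-0.42],"grip":85},{"linear":[-0.02,0.4,-0.65],"rotation":[-0.06,0.33,-0.42],"grip":85}]'; cat > kin.py <<'E'
from plan import *
from scipy.optimize import least_squares
k=json.load(open("log.json"))
def seg(q):
    A=Ro.from_euler('z',q[0]);B=A*Ro.from_euler('y',q[1]);Cc=B*Ro.from_euler('y',q[2]);D=Cc*Ro.from_euler('z',q[3]);E=D*Ro.from_euler('y',q[4]);F=E*Ro.from_euler('z',q[5])
    return A,B,Cc,D,E,F
M0=np.array([[0,0,-1],[0,1,0],[1,0,0]]).T
M0=np.array([[0,0,-1.],[0,1,0],[1,0,0]])
def fk(q,x):
    A,B,Cc,D,E,F=seg(q)
    p=A.apply([x[5],x[4],x[0]])+B.apply([0,0,x[1]])+Cc.apply([x[6],0,x[2]])+E.apply([0,x[7],x[3]])
    return p,F*Ro.from_matrix(M0)
def fit():
    f=lambda x:np.concatenate([fk(e["q"],x)[0]-e["p"] for e in k]+[np.array([x[5],x[6],x[7]])*.003])
    r=least_squares(f,[300,400,400,250,100,0,0,0]);return r.x,np.abs(f(r.x)).max()
if __name__=="__main__":
    print(len(k),fit())
    x=fit()[0]
    for e in k: print((fk(e["q"],x)[1].inv()*Ro.from_quat(e["r"])).magnitude().round(4),(fk(e["q"],x)[0]-e["p"]).round(1))
E
python3 -c "
from plan import *
st()
R=frame([0,0,-1],[0.438,-.899,0]);rows([458,292,200],R)"; python3 kin.py
```

```text
time_s: 1.68
eef_pos: [480.6, 83.6, 278.9]
ee_rot: [0.601, 0.373, 0.6, -0.374]
force: [1.1, -0.7, 0.5]
grip_width: 0.996
t 1.68 p [480.6  83.6 278.9] a [ 0.    -0.001 -1.   ] z [ 0.442 -0.897  0.001] q [-6.800e-02  1.980e-01  1.521e+00 -1.000e-03  1.422e+00  1.046e+00] F [ 1.1 -0.7  0.5] T [0.04 0.03 0.06] g 0.996
lin [ 0.262  0.239 -0.657] rot [0.008 0.002 0.001] min rows 5.4
4 (array([ 2.01194659e+02,  4.38872842e+02,  3.97500316e+02,  2.55286641e+02,
        1.16300565e+02, -1.79933627e-02,  3.88789667e+01,  2.78782827e-04]), np.float64(0.11663690004413606))Traceback (most recent call last):
  File "kin.py", line 19, in <module>
    for e in k: print((fk(e["q"],x)[1].inv()*Ro.from_quat(e["r"])).magnitude().round(4),(fk(e["q"],x)[0]-e["p"]).round(1))
                      ^^^^^^^^^^^^^^^^^^^^^^^^^^^^^^^^^^^^^^^^^^^^^^^^^^^^^^^^^^^^^^
AttributeError: 'float' object has no attribute 'round'
```

```bash
cat > ik.py <<'E'
from kin import *
X=fit()[0]
LO=np.array([-2.94,-.97,.19,-1.23,.02,-2.88]);HI=np.array([2.94,2.17,2.56,4.37,3.11,2.88])
def wrap(a): return (a+np.pi)%(2*np.pi)-np.pi
def ik(P,R):
    """P TCP, R tool Rotation. returns list of q"""
    h,L1,L2,d6,off,_,e,_=X;M=R.as_matrix();w=np.array(P)-d6*M[:,0];out=[]
    r2=w[0]**2+w[1]**2-off**2
    if r2<0:return out
    for sg in(1,-1):
        r=sg*np.sqrt(r2);q1=wrap(np.arctan2(w[1],w[0])-np.arctan2(off,r))
        z=w[2]-h;Le=np.hypot(L2,e);D=np.hypot(r,z)
        c=(D*D-L1*L1-Le*Le)/(2*L1*Le)
        if abs(c)>1:continue
        for s3 in(1,-1):
            g=s3*np.arccos(c)          # bend angle from vertical measured toward x
            q3=wrap(g-np.arctan2(e,L2))
            q2=wrap(np.arctan2(r,z)-np.arctan2(Le*np.sin(g),L1+Le*np.cos(g)))
            W=((Ro.from_euler('z',q1)*Ro.from_euler('y',q2+q3)).inv()*R*Ro.from_matrix(M0).inv()).as_matrix()
            q5=np.arccos(np.clip(W[2,2],-1,1))
            q4=np.arctan2(W[1,2],W[0,2]);q6=np.arctan2(W[2,1],-W[2,0])
            for k4 in(q4,q4+2*np.pi,q4-2*np.pi):
                q=np.array([q1,q2,q3,k4,q5,q6])
                if (q>LO+.01).all() and (q<HI-.01).all(): out.append(q)
    return out
def rel(m,a,sgn,beta):
    """tool frame with approach a, tube dir m = sgn*cos(b)*y+ sin(b)*x"""
    y=sgn*(np.array(m)-np.sin(beta)*np.array(a))/np.cos(beta);return Ro.from_matrix(np.c_[a,y,np.cross(a,y)])
E
python3 - <<'E'
from ik import *
q=np.array(k[-1]["q"]);print(q.round(3),[i.round(3) for i in ik(k[-1]["p"],Ro.from_quat(k[-1]["r"]))])
m=np.array([np.cos(np.radians(-154)),np.sin(np.radians(-154)),0]);g=12
for b in(0,20,30):
  be=np.radians(b)
  for sg in(1,-1):
    a=np.cos(be)*np.array([0,0,-1])+np.sin(be)*m;R=rel(m,a,sg,be)
    P=np.array([458,292,55])-m*g+a*18.7
    print("b",b,sg,"init",[i.round(2).tolist() for i in ik(P,R)])
    for ph in range(-180,180,15):
        af=np.array([np.cos(np.radians(ph))*np.cos(be),np.sin(np.radians(ph))*np.cos(be),-np.sin(be)])
        Rf=rel([0,0,-1.],af,sg,be);Pf=np.array([516.5,23.7,20+47.5+g])+af*18.7
        for i in ik(Pf,Rf):
            w=Pf-X[3]*af;print("   ",ph,i.round(2).tolist(),"wc",w.round())
E
```

```text
[-6.800e-02  1.980e-01  1.521e+00 -1.000e-03  1.422e+00  1.046e+00] [array([-6.800e-02,  1.980e-01,  1.521e+00, -1.000e-03,  1.422e+00,
        1.046e+00])]
b 0 1 init [[0.35, 0.6, 1.61, -0.0, 0.92, -1.67]]
    -180 [-0.12, 1.3, 0.81, -0.24, 2.59, 1.37] wc [753.  24.  80.]
    -165 [-0.04, 1.3, 0.83, -0.54, 2.52, 1.12] wc [745.  85.  80.]
    -150 [0.04, 1.26, 0.9, -0.76, 2.39, 0.96] wc [721. 142.  80.]
    -135 [0.11, 1.21, 1.02, -0.92, 2.23, 0.89] wc [684. 191.  80.]
    -120 [0.17, 1.15, 1.17, -1.05, 2.06, 0.88] wc [635. 229.  80.]
    -105 [0.23, 1.09, 1.34, -1.19, 1.88, 0.92] wc [578. 252.  80.]
    -45 [0.2, 0.89, 2.05, 4.14, 1.46, 1.41] wc [349. 191.  80.]
    -30 [0.08, 0.89, 2.2, 3.75, 1.53, 1.54] wc [312. 142.  80.]
    -15 [-0.11, 0.9, 2.31, 3.29, 1.64, 1.58] wc [288.  85.  80.]
    0 [-0.34, 0.92, 2.36, 2.8, 1.7, 1.52] wc [280.  24.  80.]
    15 [-0.54, 0.91, 2.34, 2.34, 1.64, 1.5] wc [288. -38.  80.]
    30 [-0.66, 0.89, 2.25, 1.96, 1.57, 1.58] wc [312. -95.  80.]
    45 [-0.7, 0.89, 2.11, 1.65, 1.56, 1.72] wc [ 349. -144.   80.]
    60 [-0.7, 0.91, 1.95, 1.41, 1.62, 1.8
[... 7199 characters left out ...]
8] wc [319. -29. 198.]
    30 [-0.57, 0.52, 2.25, 1.81, 0.91, -1.15] wc [339. -79. 198.]
    45 [-0.62, 0.56, 2.13, 1.47, 1.03, -1.04] wc [ 372. -121.  198.]
    60 [-0.62, 0.62, 1.98, 1.2, 1.18, -0.98] wc [ 414. -154.  198.]
    75 [-0.6, 0.68, 1.82, 1.0, 1.33, -0.96] wc [ 463. -174.  198.]
    90 [-0.55, 0.75, 1.66, 0.83, 1.5, -0.97] wc [ 516. -181.  198.]
    105 [-0.49, 0.82, 1.5, 0.69, 1.66, -1.01] wc [ 570. -174.  198.]
    120 [-0.43, 0.89, 1.36, 0.54, 1.81, -1.09] wc [ 619. -154.  198.]
    135 [-0.36, 0.95, 1.22, 0.4, 1.94, -1.19] wc [ 661. -121.  198.]
    150 [-0.28, 1.0, 1.12, 0.24, 2.05, -1.34] wc [694. -79. 198.]
    165 [-0.2, 1.03, 1.05, 0.06, 2.11, -1.51] wc [714. -29. 198.]
```

The kinematic fit is good to about 0.1 mm. I'll grasp with the tool leaning 25°, then place with the tool pointing at yaw 60° and 25° below level.

```bash
cat > tgt.py <<'E'
from ik import *
be=np.radians(25);m=np.array([np.cos(np.radians(-154)),np.sin(np.radians(-154)),0]);g=12
a0=np.cos(be)*np.array([0,0,-1])+np.sin(be)*m;R0=rel(m,a0,-1,be)
P0=np.array([458.5,292,55])-m*g+a0*(18.7+3)
E
python3 - <<'E'
from tgt import *
st();print(P0,R0.as_matrix().round(2).tolist());rows(P0+[0,0,120],R0);print(ik(P0+[0,0,120],R0))
E
```

```text
t 1.68 p [480.6  83.6 278.9] a [ 0.    -0.001 -1.   ] z [ 0.442 -0.897  0.001] q [-6.800e-02  1.980e-01  1.521e+00 -1.000e-03  1.422e+00  1.046e+00] F [ 1.1 -0.7  0.5] T [0.04 0.03 0.06] g 0.996
[461.04285348 293.24023251  35.33312102] [[-0.38, 0.81, 0.44], [-0.19, 0.4, -0.9], [-0.91, -0.42, 0.0]]
lin [ 0.411  0.25  -0.656] rot [ 0.007  0.004 -0.872] min rows 5.9
[array([ 0.36907369,  0.67901402,  1.19561118, -0.03607507,  1.70184107,
        1.48927254])]
```

```bash
python3 -m jog '[{"linear":[0.15,0.25,-0.656],"rotation":[0,0,-0.87],"grip":80},{"linear":[0.15,0.25,-0.656],"rotation":[0,0,-0.87],"grip":80},{"linear":[0.15,0.25,-0.656],"rotation":[0,0,-0.87],"grip":80},{"linear":[0.2,0.25,-0.656],"rotation":[0,0,-0.87],"grip":80},{"linear":[0.3,0.25,-0.656],"rotation":[0,0,-0.87],"grip":80},{"linear":[0.41,0.25,-0.656],"rotation":[0.007,0,-0.87],"grip":80},{"linear":[0.41,0.25,-0.656],"rotation":[0.007,0.004,-0.872],"grip":80},{"linear":[0.41,0.25,-0.656],"rotation":[0.007,0.004,-0.872],"grip":80}]'; python3 - <<'E'
from tgt import *
st();rows(P0,R0)
for n in("scene","top"):
    p,d=capture(n);np.savez(f"{n}1.npz",p=p,d=d)
    u,v=proj(n,P0+[0,0,20])[0];u=int(u);v=int(v);c=p[max(0,v-60):v+60,max(0,u-70):u+70];cv2.imwrite(f"pics/{n}1.png",cv2.resize(c,(560,480),interpolation=cv2.INTER_CUBIC)[:,:,::-1]);print(u,v)
E
```

```text
time_s: 2.35
eef_pos: [459.1, 293.6, 151.2]
ee_rot: [0.502, 0.233, 0.668, -0.497]
force: [-0.6, -1.3, -0.3]
grip_width: 0.937
t 2.35 p [459.1 293.6 151.2] a [-0.387 -0.189 -0.903] z [ 0.44  -0.898 -0.001] q [ 0.371  0.685  1.199 -0.036  1.701  1.489] F [-0.6 -1.3 -0.3] T [ 0.07 -0.19  0.01] g 0.937
lin [0.346 0.171 0.004] rot [ 0.004 -0.     0.017] min rows 2.8
351 178
189 292
```

View pics/scene1.png

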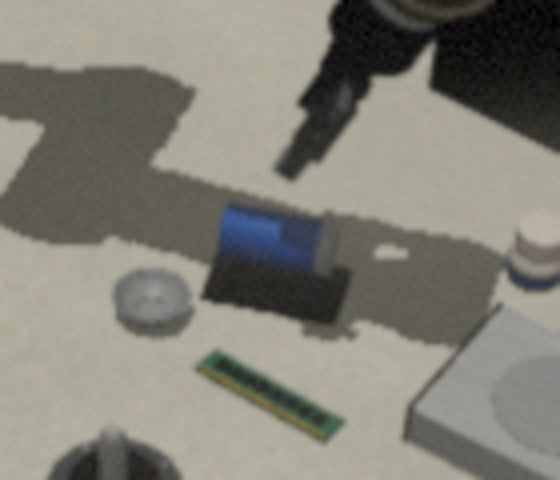

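View pics/top1.png

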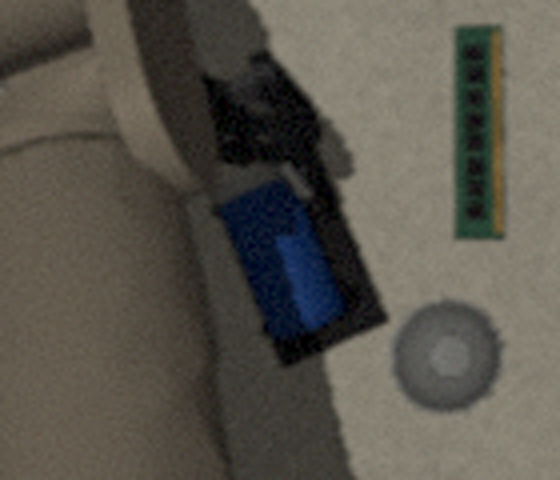

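The gripper stands above the tube and straddles it; the tube is at (270,240) in the scene crop and (280,260) in the top crop. I'll go down and close.

```bash
python3 -m jog '[{"linear":[0.1,0.05,0],"rotation":[0,0,0.017],"grip":80},{"linear":[0.2,0.1,0],"rotation":[0,0,0.017],"grip":80},{"linear":[0.28,0.138,0.004],"rotation":[0.004,0,0.017],"grip":80},{"linear":[0.346,0.171,0.004],"rotation":[0.004,0,0.017],"grip":80},{"linear":[0.346,0.171,0.004],"rotation":[0.004,0,0.017],"grip":80},{"linear":[0.346,0.171,0.004],"rotation":[0.004,0,0.017],"grip":80}]' 40; python3 -c "
from tgt import *
st();rows(P0,R0)"
```

```text
time_s: 2.95
eef_pos: [465.1, 292.2, 41.7]
ee_rot: [0.506, 0.24, 0.665, -0.494]
force: [0.1, 0.5, 0.7]
grip_width: 0.938
t 2.95 p [465.1 292.2  41.7] a [-0.372 -0.182 -0.91 ] z [ 0.436 -0.9    0.001] q [ 0.365  0.809  1.278 -0.037  1.48   1.497] F [0.1 0.5 0.7] T [ 0.13 -0.18 -0.03] g 0.938
lin [ 0.024 -0.001 -0.009] rot [-0.007 -0.    -0.018] min rows 0.2
```

```bash
python3 -m jog '[{"linear":[0.024,0,-0.008],"rotation":[-0.005,0,-0.015],"grip":80},{"linear":[0.024,0,-0.008],"rotation":[-0.005,0,-0.015],"grip":80},{"linear":[0.024,0,-0.008],"rotation":[-0.005,0,-0.015],"grip":60},{"linear":[0.024,0,-0.008],"rotation":[-0.005,0,-0.015],"grip":38},{"linear":[0.024,0,-0.008],"rotation":[-0.005,0,-0.015],"grip":38},{"linear":[0.024,0,-0.008],"rotation":[-0.005,0,-0.015],"grip":38},{"linear":[0.024,0,-0.008],"rotation":[-0.005,0,-0.015],"grip":38},{"linear":[0.024,0,-0.008],"rotation":[-0.005,0,-0.015],"grip":38},{"linear":[0.024,0,-0.008],"rotation":[-0.005,0,-0.015],"grip":38}]' 40; python3 -c "
from tgt import *
st();rows(P0,R0)"
```

```text
time_s: 3.7
eef_pos: [460.9, 296.2, 36.8]
ee_rot: [0.504, 0.239, 0.667, -0.493]
force: [-3.8, 16.0, 8.2]
grip_width: 0.536
t 3.70 p [460.9 296.2  36.8] a [-0.378 -0.179 -0.908] z [ 0.437 -0.899 -0.005] q [ 0.371  0.815  1.283 -0.029  1.474  1.498] F [-3.8 16.   8.2] T [ 2.24  1.02 -1.21] g 0.536
lin [ 0.006 -0.001  0.009] rot [ 0.002 -0.01  -0.01 ] min rows 0.1
```

The fingers closed on the tube at 45.8 mm. The 16 N side force shows the tube sat about 3 mm off centre, and lifting will free it.

```bash
python3 -m jog '[{"linear":[-0.03,-0.014,-0.003],"rotation":[0,0,0],"grip":38},{"linear":[-0.07,-0.035,-0.003],"rotation":[0,0,0],"grip":38},{"linear":[-0.15,-0.07,-0.003],"rotation":[0,0,0],"grip":38},{"linear":[-0.25,-0.116,0],"rotation":[0,0,0],"grip":38},{"linear":[-0.36,-0.168,0],"rotation":[0,0,0],"grip":38},{"linear":[-0.5,-0.23,0],"rotation":[0,0,0],"grip":38},{"linear":[-0.54,-0.25,0],"rotation":[0,0,0],"grip":38},{"linear":[-0.54,-0.25,0],"rotation":[0,0,0],"grip":38}]' 40; cat > way.py <<'E'
from tgt import *
import sys
# joint-space interpolation to hover over peg
ph=np.radians(60);af=np.array([np.cos(ph)*np.cos(be),np.sin(ph)*np.cos(be),-np.sin(be)])
Rf=rel([0,0,-1.],af,-1,be);SEAT=np.array([516.5,23.7,20.])
def Pf(h,gg=g): return SEAT+[0,0,47.5+gg+h]+af*21.7
def best(P,R,q): 
    s=ik(P,R);return min(s,key=lambda i:abs(i-q).max()) if s else None
E
python3 - <<'E'
from way import *
st();s=sense();q=s["joints"];h=130;qf=best(Pf(h),Rf,q);print(qf.round(3),Pf(h))
for f in np.linspace(0,1,9): 
    qq=q+(qf-q)*f;p,R=fk(qq,X);mm=R.apply([np.sin(be),-np.cos(be),0]);print(f,p.round(),R.as_matrix()[:,0].round(2),"m",mm.round(2))
E
```

```text
time_s: 4.37
eef_pos: [462.2, 295.4, 220.9]
ee_rot: [0.507, 0.242, 0.666, -0.491]
force: [0.8, -0.2, -0.5]
grip_width: 0.533
t 4.37 p [462.2 295.4 220.9] a [-0.37  -0.176 -0.912] z [ 0.437 -0.899 -0.004] q [ 0.37   0.623  1.113 -0.032  1.826  1.486] F [ 0.8 -0.2 -0.5] T [ 0.13 -0.24 -0.04] g 0.533
[-0.638  0.379  1.947  1.173  1.355 -0.737] [526.33343949  40.73201681 200.32918372]
0.0 [462. 295. 221.] [-0.37 -0.18 -0.91] m [-0.9  -0.44 -0.01]
0.125 [464. 266. 204.] [-0.44  0.01 -0.9 ] m [-0.86 -0.51 -0.06]
0.25 [467. 240. 192.] [-0.45  0.21 -0.87] m [-0.82 -0.54 -0.19]
0.375 [472. 216. 186.] [-0.41  0.41 -0.81] m [-0.78 -0.5  -0.37]
0.5 [480. 192. 185.] [-0.32  0.59 -0.75] m [-0.72 -0.39 -0.57]
0.625 [491. 164. 187.] [-0.17  0.73 -0.67] m [-0.61 -0.25 -0.75]
0.75 [504. 130. 191.] [ 0.02  0.81 -0.58] m [-0.44 -0.1  -0.89]
0.875 [517.  90. 196.] [ 0.24  0.83 -0.5 ] m [-0.23 -0.01 -0.97]
1.0 [526.  41. 200.] [ 0.45  0.78 -0.42] m [-0.  0. -1.]
```

```bash
cat >> way.py <<'E'
q0=np.array([e for e in k if abs(e["t"]-4.37)<.02][0]["q"])
qf=best(Pf(130),Rf,q0)
def at(f):
    return fk(q0+(qf-q0)*f,X)
E
python3 - <<'E'
from way import *
st()
for f in(.06,.12,.18,.25,.32): rows(*at(f))
E
```

```text
t 4.37 p [462.2 295.4 220.9] a [-0.37  -0.176 -0.912] z [ 0.437 -0.899 -0.004] q [ 0.37   0.623  1.113 -0.032  1.826  1.486] F [ 0.8 -0.2 -0.5] T [ 0.13 -0.24 -0.04] g 0.533
lin [ 0.035 -0.004  0.046] rot [-0.19   0.19   0.015] min rows 1.1
lin [ 0.065 -0.009  0.089] rot [-0.371  0.378  0.064] min rows 2.1
lin [ 0.09  -0.015  0.128] rot [-0.54   0.56   0.147] min rows 3.2
lin [ 0.114 -0.021  0.173] rot [-0.723  0.757  0.285] min rows 4.3
lin [ 0.132 -0.028  0.217] rot [-0.886  0.931  0.463] min rows 5.5
```

```bash
python3 -m jog '[{"linear":[0.035,-0.004,0.046],"rotation":[-0.19,0.19,0.015],"grip":38},{"linear":[0.065,-0.009,0.089],"rotation":[-0.37,0.38,0.064],"grip":38},{"linear":[0.09,-0.015,0.128],"rotation":[-0.54,0.56,0.147],"grip":38},{"linear":[0.114,-0.02,0.173],"rotation":[-0.72,0.757,0.285],"grip":38},{"linear":[0.13,-0.028,0.217],"rotation":[-0.886,0.93,0.463],"grip":38},{"linear":[0.13,-0.028,0.217],"rotation":[-0.886,0.93,0.463],"grip":38}]'; python3 - <<'E'
from way import *
st();print((q0+(qf-q0)*.32).round(3))
for f in(.4,.47,.53,.6,.66): rows(*at(f))
E
```

```text
time_s: 4.87
eef_pos: [469.4, 223.7, 187.3]
ee_rot: [0.433, 0.307, 0.822, -0.205]
force: [0.1, 0.2, -0.9]
grip_width: 0.534
t 4.87 p [469.4 223.7 187.3] a [-0.437  0.329 -0.837] z [ 0.586 -0.603 -0.542] q [0.04  0.544 1.384 0.355 1.674 0.768] F [ 0.1  0.2 -0.9] T [-0.18 -0.27  0.01] g 0.534
[0.047 0.545 1.38  0.354 1.675 0.774]
lin [-0.013 -0.021  0.035] rot [-0.204  0.126  0.229] min rows 1.3
lin [-0.032 -0.044  0.073] rot [-0.37   0.197  0.461] min rows 2.5
lin [-0.053 -0.063  0.106] rot [-0.503  0.222  0.672] min rows 3.5
lin [-0.083 -0.086  0.148] rot [-0.646  0.207  0.929] min rows 4.6
lin [-0.113 -0.108  0.186] rot [-0.755  0.157  1.15 ] min rows 5.5
```

Joints track the plan closely, so I'll continue.

```bash
python3 -m jog '[{"linear":[-0.013,-0.021,0.035],"rotation":[-0.2,0.126,0.23],"grip":38},{"linear":[-0.032,-0.044,0.073],"rotation":[-0.37,0.197,0.46],"grip":38},{"linear":[-0.053,-0.063,0.106],"rotation":[-0.5,0.222,0.67],"grip":38},{"linear":[-0.083,-0.086,0.148],"rotation":[-0.646,0.207,0.93],"grip":38},{"linear":[-0.083,-0.086,0.148],"rotation":[-0.646,0.207,0.93],"grip":38}]'; python3 - <<'E'
from way import *
st();print((q0+(qf-q0)*.6).round(3))
for f in(.67,.74,.81,.87,.93,1): rows(*at(f))
E
```

```text
time_s: 5.28
eef_pos: [489.4, 167.2, 185.5]
ee_rot: [0.47, 0.427, 0.771, 0.051]
force: [-0.5, -0.3, -1.2]
grip_width: 0.532
t 5.28 p [489.4 167.2 185.5] a [-0.194  0.706 -0.681] z [ 0.768 -0.323 -0.553] q [-0.242  0.476  1.617  0.694  1.541  0.145] F [-0.5 -0.3 -1.2] T [-0.42 -0.1   0.  ] g 0.532
[-0.235  0.477  1.613  0.691  1.543  0.152]
lin [-0.044 -0.014  0.027] rot [-0.153 -0.061  0.227] min rows 1.1
lin [-0.1   -0.035  0.063] rot [-0.302 -0.175  0.455] min rows 2.3
lin [-0.162 -0.06   0.1  ] rot [-0.441 -0.333  0.664] min rows 3.5
lin [-0.22  -0.087  0.133] rot [-0.551 -0.5    0.823] min rows 4.4
lin [-0.281 -0.12   0.166] rot [-0.651 -0.694  0.959] min rows 5.4
lin [-0.355 -0.167  0.203] rot [-0.752 -0.95   1.084] min rows 6.5
```

```bash
python3 -m jog '[{"linear":[-0.044,-0.014,0.027],"rotation":[-0.153,-0.06,0.227],"grip":38},{"linear":[-0.1,-0.035,0.063],"rotation":[-0.302,-0.175,0.455],"grip":38},{"linear":[-0.162,-0.06,0.1],"rotation":[-0.44,-0.333,0.664],"grip":38},{"linear":[-0.22,-0.087,0.133],"rotation":[-0.55,-0.5,0.823],"grip":38},{"linear":[-0.28,-0.12,0.166],"rotation":[-0.65,-0.694,0.96],"grip":38},{"linear":[-0.28,-0.12,0.166],"rotation":[-0.65,-0.694,0.96],"grip":38}]'; python3 - <<'E'
from way import *
st();rows(*at(1));rows(Pf(130),Rf)
E
```

```text
time_s: 5.78
eef_pos: [522.3, 65.7, 197.4]
ee_rot: [0.633, 0.519, 0.536, 0.207]
force: [1.3, 0.1, -1.4]
grip_width: 0.532
t 5.78 p [522.3  65.7 197.4] a [ 0.341  0.818 -0.463] z [ 0.893 -0.435 -0.113] q [-0.575  0.396  1.892  1.092  1.385 -0.588] F [ 1.3  0.1 -1.4] T [-0.49  0.2   0.05] g 0.532
lin [-0.068 -0.019  0.047] rot [-0.14  -0.226  0.104] min rows 1.1
lin [-0.068 -0.019  0.047] rot [-0.14  -0.226  0.104] min rows 1.1
```

```bash
python3 -m jog '[{"linear":[-0.068,-0.019,0.047],"rotation":[-0.14,-0.226,0.104],"grip":38},{"linear":[-0.068,-0.019,0.047],"rotation":[-0.14,-0.226,0.104],"grip":38},{"linear":[-0.068,-0.019,0.047],"rotation":[-0.14,-0.226,0.104],"grip":38},{"linear":[-0.068,-0.019,0.047],"rotation":[-0.14,-0.226,0.104],"grip":38}]'; python3 - <<'E'
from way import *
st();rows(Pf(130),Rf)
for n in("scene","top"):
    p,d=capture(n);np.savez(f"{n}2.npz",p=p,d=d)
    u,v=proj(n,SEAT+[0,0,100])[0];u=int(u);v=int(v);c=p[max(0,v-60):v+60,max(0,u-70):u+70];cv2.imwrite(f"pics/{n}2.png",cv2.resize(c,(560,480),interpolation=cv2.INTER_CUBIC)[:,:,::-1]);print(u,v)
E
```

```text
time_s: 6.12
eef_pos: [525.8, 40.8, 200.0]
ee_rot: [0.674, 0.522, 0.478, 0.212]
force: [0.1, -0.6, -0.7]
grip_width: 0.536
t 6.12 p [525.8  40.8 200. ] a [ 0.452  0.785 -0.423] z [ 0.866 -0.5   -0.002] q [-0.638  0.378  1.948  1.171  1.355 -0.736] F [ 0.1 -0.6 -0.7] T [-0.5   0.28 -0.01] g 0.536
lin [0.    0.001 0.001] rot [-0.003 -0.002  0.002] min rows 0.0
308 216
303 268
```

View pics/scene2.png

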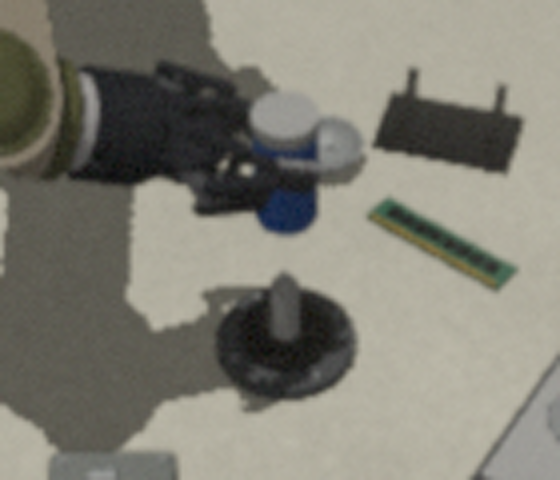

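View pics/top2.png

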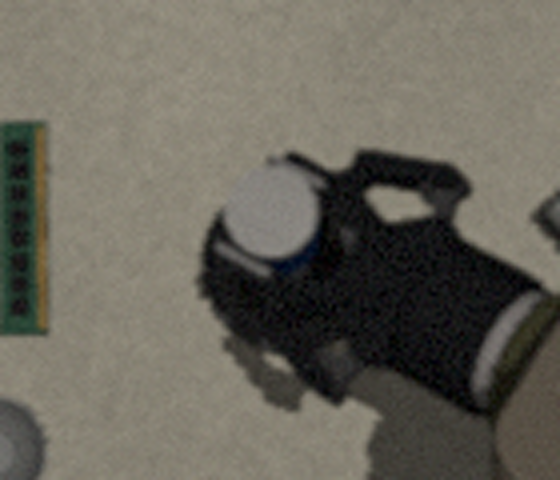

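The tube hangs mouth-down above the peg; its cap is at (285,118) in the scene crop and (272,212) in the top crop. I'll measure the cap and peg centres.

```bash
python3 - <<'E'
from way import *
R={}
for n in("scene","top"):
    z=np.load(n+"2.npz");p,d=z["p"],z["d"]
    u,v=proj(n,SEAT+[0,0,225])[0];x0,y0,x1,y1=[int(i) for i in(u-20,v-20,u+20,v+20)]
    vv,uu=np.mgrid[y0:y1,x0:x1];uu=uu.ravel();vv=vv.ravel();W=deep(n,np.c_[uu,vv],d)
    ok=(d[vv,uu]>0)&(np.linalg.norm(W[:,:2]-SEAT[:2],axis=1)<45)
    hsv=cv2.cvtColor(p,cv2.COLOR_RGB2HSV)[vv,uu]
    cap=ok&(hsv[:,1]<60)&(hsv[:,2]>95)&(W[:,2]>205)
    print(n,"cap n",cap.sum(),"z",np.percentile(W[cap][:,2],[10,50,90]),"mean",W[cap].mean(0),"pix",uu[cap].mean(),vv[cap].mean())
    c,r=cv2.minEnclosingCircle(W[cap][:,:2].astype(np.float32));print("  circ",c,r)
    pl=np.linalg.lstsq(np.c_[W[cap][:,:2]-W[cap][:,:2].mean(0),np.ones(cap.sum())],W[cap][:,2],rcond=None)[0];print("  tilt",pl)
    R[n]=(uu[cap].mean(),vv[cap].mean())
print("tri",tri(R["scene"],R["top"]))
E
```

```text
scene cap n 208 z [223.98141554 243.63438983 246.04879973] mean [520.84086822  24.8953306  240.56463739] pix 309.65384615384613 185.83173076923077
  circ (518.071533203125, 24.44884490966797) 33.3568115234375
  tilt [-2.86671128e-01  1.72618797e-02  2.40564637e+02]
top cap n 440 z [239.10654183 243.03117083 245.69199551] mean [518.85689192  25.78947006 241.73322428] pix 300.2340909090909 259.8954545454545
  circ (521.2010498046875, 20.982908248901367) 35.27679443359375
  tilt [-1.48231504e-01  4.00265393e-02  2.41733224e+02]
tri (array([519.37059608,  26.1074877 , 238.75113665]), np.float64(0.46036113401000955))
```

The cap is at about (519,25,243.5), so the mouth is near z=148. I'll shift (-2,-1.5) and lower.

```bash
python3 - <<'E'
from way import *
s,p,R=cur()
for dz in(-40,-80,-118): rows(p+[-2,-1.5,dz],Rf)
E
```

```text
lin [ 0.049 -0.124 -0.003] rot [-0.001 -0.003  0.001] min rows 1.0
lin [ 0.106 -0.245 -0.003] rot [-0.001 -0.003  0.001] min rows 1.9
lin [ 0.16  -0.36  -0.003] rot [-0.001 -0.003  0.001] min rows 2.8
```

```bash
python3 -m jog '[{"linear":[0.022,-0.062,-0.003],"rotation":[0,0,0],"grip":38},{"linear":[0.049,-0.124,-0.003],"rotation":[0,0,0],"grip":38},{"linear":[0.078,-0.185,-0.003],"rotation":[0,0,0],"grip":38},{"linear":[0.106,-0.245,-0.003],"rotation":[0,0,0],"grip":38},{"linear":[0.133,-0.3,-0.003],"rotation":[0,0,0],"grip":38},{"linear":[0.15,-0.34,-0.003],"rotation":[0,0,0],"grip":38},{"linear":[0.16,-0.36,-0.003],"rotation":[0,0,0],"grip":38},{"linear":[0.16,-0.36,-0.003],"rotation":[0,0,0],"grip":38},{"linear":[0.16,-0.36,-0.003],"rotation":[0,0,0],"grip":38}]'; python3 - <<'E'
from way import *
st();s,p,R=cur()
for dz in(-3,-6,-9,-12): rows(p+[0,0,dz],Rf)
for n in("scene",):
    p,d=capture(n);np.savez(f"{n}3.npz",p=p,d=d)
    u,v=proj(n,SEAT+[0,0,50])[0];u=int(u);v=int(v);c=p[max(0,v-45):v+45,max(0,u-60):u+60];cv2.imwrite(f"pics/{n}3.png",cv2.resize(c,(640,480),interpolation=cv2.INTER_CUBIC)[:,:,::-1])
E
```

```text
time_s: 6.97
eef_pos: [524.4, 39.9, 82.4]
ee_rot: [0.674, 0.521, 0.479, 0.213]
force: [-0.5, -0.1, -1.0]
grip_width: 0.53
t 6.97 p [524.4  39.9  82.4] a [ 0.451  0.786 -0.423] z [ 0.867 -0.498 -0.001] q [-0.642  0.635  1.987  1.244  1.252 -1.024] F [-0.5 -0.1 -1. ] T [-0.44  0.27  0.01] g 0.530
lin [ 0.004 -0.009  0.   ] rot [-0.    -0.004  0.001] min rows 0.1
lin [ 0.008 -0.018  0.   ] rot [-0.    -0.004  0.001] min rows 0.1
lin [ 0.013 -0.027  0.   ] rot [-0.    -0.004  0.001] min rows 0.2
lin [ 0.017 -0.036  0.   ] rot [-0.    -0.004  0.001] min rows 0.3
```

View pics/scene3.png

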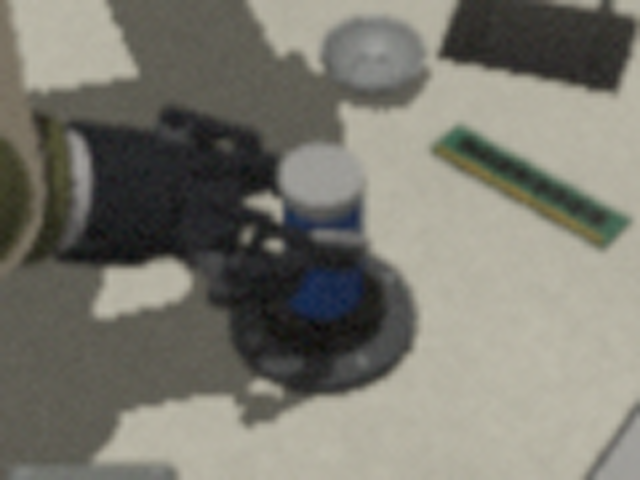

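The tube is over the peg at (325,250) with no contact force. I'll lower the last 10 mm slowly.

```bash
python3 -m jog '[{"linear":[0.003,-0.006,0],"rotation":[0,0,0],"grip":38},{"linear":[0.006,-0.012,0],"rotation":[0,0,0],"grip":38},{"linear":[0.008,-0.018,0],"rotation":[0,0,0],"grip":38},{"linear":[0.01,-0.022,0],"rotation":[0,0,0],"grip":38},{"linear":[0.01,-0.022,0],"rotation":[0,0,0],"grip":38},{"linear":[0.01,-0.022,0],"rotation":[0,0,0],"grip":38}]'|sed -n 1,4p;  python3 -m jog '[{"linear":[0.002,-0.005,0],"rotation":[0,0,0],"grip":38},{"linear":[0.002,-0.005,0],"rotation":[0,0,0],"grip":38}]'|sed -n 1,4p;  python3 -m jog '[{"linear":[0.002,-0.005,0],"rotation":[0,0,0],"grip":38},{"linear":[0.002,-0.005,0],"rotation":[0,0,0],"grip":38}]'|sed -n 1,4p; python3 -c "
from way import *
st()"
```

```text
time_s: 7.52
eef_pos: [524.5, 39.7, 75.4]
ee_rot: [0.674, 0.521, 0.478, 0.213]
force: [0.5, -0.3, -0.1]
time_s: 7.68
eef_pos: [524.4, 39.6, 73.7]
ee_rot: [0.674, 0.521, 0.478, 0.213]
force: [0.4, 0.0, -1.2]
time_s: 7.85
eef_pos: [524.5, 39.7, 73.3]
ee_rot: [0.674, 0.521, 0.477, 0.214]
force: [-4.7, -1.9, 11.2]
t 7.85 p [524.5  39.7  73.3] a [ 0.452  0.787 -0.42 ] z [ 0.867 -0.498  0.   ] q [-0.643  0.659  1.985  1.252  1.249 -1.048] F [-4.7 -1.9 11.2] T [ 0.87 -0.12  0.34] g 0.530
```

Contact with the seat at 11 N up. I'll release slowly.

```bash
python3 -m jog '[{"linear":[0,0,0],"rotation":[0,0,0],"grip":44},{"linear":[0,0,0],"rotation":[0,0,0],"grip":47},{"linear":[0,0,0],"rotation":[0,0,0],"grip":50},{"linear":[0,0,0],"rotation":[0,0,0],"grip":56},{"linear":[0,0,0],"rotation":[0,0,0],"grip":64},{"linear":[0,0,0],"rotation":[0,0,0],"grip":72},{"linear":[0,0,0],"rotation":[0,0,0],"grip":80},{"linear":[0,0,0],"rotation":[0,0,0],"grip":80},{"linear":[0,0,0],"rotation":[0,0,0],"grip":80}]'; python3 - <<'E'
from way import *
st()
for n in("scene","top"):
    p,d=capture(n);np.savez(f"{n}4.npz",p=p,d=d)
    u,v=proj(n,SEAT+[0,0,70])[0];u=int(u);v=int(v);x0,y0,x1,y1=u-22,v-22,u+22,v+22
    c=p[v-45:v+45,u-60:u+60];cv2.imwrite(f"pics/{n}4.png",cv2.resize(c,(640,480),interpolation=cv2.INTER_CUBIC)[:,:,::-1])
    vv,uu=np.mgrid[y0:y1,x0:x1];uu=uu.ravel();vv=vv.ravel();W=deep(n,np.c_[uu,vv],d)
    hsv=cv2.cvtColor(p,cv2.COLOR_RGB2HSV)[vv,uu]
    cap=(d[vv,uu]>0)&(np.linalg.norm(W[:,:2]-SEAT[:2],axis=1)<32)&(hsv[:,1]<60)&(hsv[:,2]>90)&(W[:,2]>106)
    c,r=cv2.minEnclosingCircle(W[cap][:,:2].astype(np.float32));A=W[cap]
    pl=np.linalg.lstsq(np.c_[A[:,:2]-A[:,:2].mean(0),np.ones(len(A))],A[:,2],rcond=None)[0]
    print(n,len(A),A.mean(0),c,r,np.median(A[:,2]),pl)
E
```

```text
time_s: 8.6
eef_pos: [524.5, 39.7, 73.3]
ee_rot: [0.674, 0.521, 0.477, 0.214]
force: [0.9, 0.1, -0.2]
grip_width: 0.936
t 8.60 p [524.5  39.7  73.3] a [ 0.452  0.787 -0.42 ] z [ 0.867 -0.498  0.   ] q [-0.643  0.659  1.985  1.252  1.249 -1.048] F [ 0.9  0.1 -0.2] T [-0.38  0.26 -0.02] g 0.936
scene 169 [516.81569543  23.33261298 117.1650677 ] (516.0093994140625, 25.10057830810547) 25.028505325317383 117.43856832149197 [-8.50980028e-03  3.56920963e-02  1.17165068e+02]
top 329 [515.97318741  24.22148976 116.36556627] (515.8910522460938, 24.049463272094727) 23.336559295654297 116.45613291514542 [-1.20874994e-02  1.15788440e-02  1.16365566e+02]
```

View pics/scene4.png

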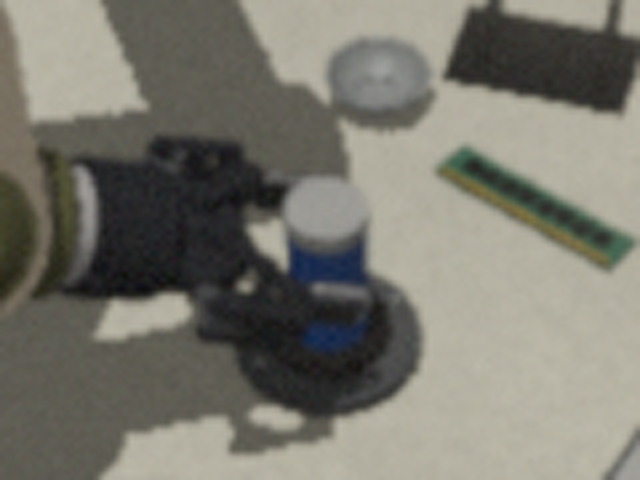

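View pics/top4.png

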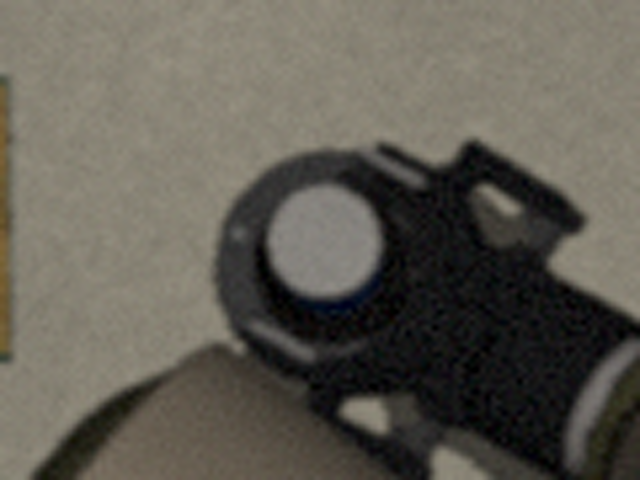

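The reservoir is flat (cap z ≈116, tilt under 0.04 rad) and centred at (516,24), and both fingers are clear. Backing out along the tool.

```bash
python3 -m jog '[{"linear":[-0.03,0,0],"rotation":[0,0,0],"grip":85},{"linear":[-0.08,0,0],"rotation":[0,0,0],"grip":85},{"linear":[-0.16,0,0],"rotation":[0,0,0],"grip":85},{"linear":[-0.26,0,0],"rotation":[0,0,0],"grip":85},{"linear":[-0.36,0.03,0],"rotation":[0,0,0],"grip":85},{"linear":[-0.4,0.1,0],"rotation":[0,0,0],"grip":85},{"linear":[-0.42,0.2,0],"rotation":[0,0,0],"grip":85},{"linear":[-0.42,0.25,0],"rotation":[0,0,0],"grip":85},{"linear":[-0.42,0.25,0],"rotation":[0,0,0],"grip":85}]'|sed -n 1,4p; cat > val.py <<'E'
from ik import *
yw=np.radians(-47.1);hx=np.array([np.cos(yw),np.sin(yw),0]);hy=np.array([-hx[1],hx[0],0])
E
python3 - <<'E'
from val import *
st()
n0=np.array([586,-229,0])
for n in("top","scene"):
    z=np.load(n+"0.npz");p,d=z["p"],z["d"]
    box=(360,200,460,292) if n=="top" else (235,255,290,345)
    x0,y0,x1,y1=box;v,u=np.mgrid[y0:y1,x0:x1];u=u.ravel();v=v.ravel();W=deep(n,np.c_[u,v],d);ok=(d[v,u]>0)
    S=(W-n0)@hx;L=(W-n0)@hy;hsv=cv2.cvtColor(p,cv2.COLOR_RGB2HSV)[v,u]
    red=ok&(mask(p,(0,150,50),(6,255,255))[v,u]>0)&(W[:,2]>70)&(W[:,2]<122)&(abs(L)<15)
    for nm,mm in(("bar",red&(W[:,2]<92)),("fin",red&(W[:,2]>100)),("ball",ok&(hsv[:,2]<60)&(W[:,2]>122)&(W[:,2]<165)&(S>30)),("gauge",ok&(hsv[:,1]<60)&(hsv[:,2]>130)&(W[:,2]>48)&(abs(S)<80)&(abs(L)<60)),("post",ok&(W[:,2]>65)&(abs(S+55)<16)&(abs(L)<20))):
        if mm.sum():print(n,nm,mm.sum(),"S",np.percentile(S[mm],[3,50,97]).round(1),"L",np.percentile(L[mm],[3,50,97]).round(1),"z",np.percentile(W[mm][:,2],[3,50,97]).round(1),"pix",u[mm].mean().round(1),v[mm].mean().round(1))
E
```

```text
time_s: 9.45
eef_pos: [483.5, -32.5, 196.8]
ee_rot: [0.676, 0.52, 0.477, 0.215]
force: [0.3, -0.3, -0.2]
t 9.45 p [483.5 -32.5 196.8] a [ 0.454  0.786 -0.421] z [ 0.867 -0.498  0.005] q [-0.835  0.377  1.965  1.05   1.477 -0.821] F [ 0.3 -0.3 -0.2] T [-0.37  0.26  0.02] g 0.993
top bar 90 S [-40.6 -12.5  42.5] L [-6.2 -2.1  1.8] z [81.  86.2 90.3] pix 413.3 244.0
top fin 48 S [-9.4  0.3 12.3] L [-7.4 -2.3  3. ] z [104. 110. 114.] pix 415.8 241.8
top ball 113 S [59.2 68.2 81.2] L [-13.8  -2.8   8.3] z [135.3 144.7 151.1] pix 440.7 219.5
top gauge 123 S [-25.4 -11.8   0.4] L [13.4 27.1 41.5] z [49.2 52.8 57.4] pix 399.2 240.1
top post 74 S [-64.  -52.8 -41. ] L [-9.4 -1.5  6.7] z [71.4 84.2 90.5] pix 396.8 258.5
scene bar 32 S [-40.2  -8.1  24.5] L [-5.7 -1.7  2.7] z [81.5 86.9 90.9] pix 262.8 287.0
scene fin 46 S [-9.2  3.8 13.4] L [-7.7 -1.2  3.6] z [100.8 109.3 113.6] pix 261.7 285.6
scene ball 92 S [68.5 77.4 84.5] L [-12.9  -1.6  10.1] z [133.8 143.9 150.7] pix 258.4 302.6
scene gauge 134 S [-48.8 -13.9  31.3] L [-6.4 24.7 41.5] z [50.3 54.2 87.6] pix 273.0 291.0
scene post 45 S [-57.2 -47.8 -40.3] L [-9.  -0.6  6.8] z [71.3 85.9 92.3] pix 264.1 274.8
```

```bash
cat >> val.py <<'E'
n0=np.array([586,-229,0.]);mid=n0-2*hy
def pt(S,z): return mid+S*hx+np.array([0,0,z])
HINGE=pt(-51.5,80);PIV=pt(37,45)
def fin(th): r=55.4;b=np.arctan2(16,53)+th;return HINGE+r*(np.cos(b)*hx+np.array([0,0,np.sin(b)]))
def ball(t): b=.35-t;return PIV+95*(np.sin(b)*hx+np.array([0,0,np.cos(b)]))
def tool(tilt,sg): # a: -z tilted toward +hx
    a=-np.cos(tilt)*np.array([0,0,1])+np.sin(tilt)*hx;return frame(a,sg*hy)
def pose(c,tilt,sg,back=0):
    R=tool(tilt,sg);return c+R.as_matrix()[:,0]*(grasp_offset-back),R
E
python3 - <<'E'
from val import *
print(fin(0),fin(1.8),ball(0),ball(.7))
for sg in(1,-1):
    for nm,c,t,b in(("hover",fin(.04),0,90),("fin0",fin(.04),0,0),("fin1.8",fin(1.8),0.7,0),("fin1.8 t0",fin(1.8),0,0),("ball0",ball(0),0,0),("ball.7",ball(.7),0,0)):
        print(sg,nm,[i.round(2).tolist() for i in ik(*pose(c,t,sg,b))])
E
```

```text
[ 585.58047095 -231.4865948    96.01085439] [ 530.66129453 -172.38652232  128.01123965] [ 631.89626723 -281.32832761  134.24040772] [ 587.54690548 -233.60273038  134.24040772]
1 hover [[-0.56, 0.59, 1.24, -0.0, 1.31, -1.31]]
1 fin0 [[-0.56, 0.68, 1.34, 0.0, 1.12, -1.31]]
1 fin1.8 [[-0.41, 0.36, 1.97, -1.06, 0.3, -0.21]]
1 fin1.8 t0 [[-0.52, 0.51, 1.55, 0.0, 1.08, -1.27]]
1 ball0 [[-0.59, 0.78, 1.06, 0.0, 1.3, -1.34]]
1 ball.7 [[-0.56, 0.65, 1.29, -0.0, 1.2, -1.31]]
-1 hover [[-0.56, 0.59, 1.24, 0.0, 1.31, 1.83]]
-1 fin0 [[-0.56, 0.68, 1.34, 0.0, 1.12, 1.83]]
-1 fin1.8 []
-1 fin1.8 t0 [[-0.52, 0.51, 1.55, 0.0, 1.08, 1.87]]
-1 ball0 [[-0.59, 0.78, 1.06, 0.0, 1.3, 1.81]]
-1 ball.7 [[-0.56, 0.65, 1.29, 0.0, 1.2, 1.83]]
```

```bash
cat >> val.py <<'E'
def inter(q0,qf,fs):
    for f in fs: rows(*fk(np.array(q0)+(np.array(qf)-np.array(q0))*f,X))
QH=ik(*pose(fin(.04),0,1,110))[0]
E
python3 - <<'E'
from val import *
q=sense()["joints"];print(QH)
for f in(.25,.5,.75,1): print(fk(q+(QH-q)*f,X)[0].round())
inter(q,QH,(.1,.2,.3,.4,.5))
E
```

```text
[-5.61939346e-01  5.75333986e-01  1.21550614e+00  1.13765427e-16
  1.35075253e+00 -1.31068559e+00]
[492. -64. 171.]
[ 511. -112.  157.]
[ 542. -171.  162.]
[ 585. -231.  189.]
lin [-0.007 -0.045  0.025] rot [-0.236  0.141 -0.194] min rows 1.3
lin [-0.022 -0.089  0.058] rot [-0.473  0.283 -0.386] min rows 2.7
lin [-0.045 -0.131  0.1  ] rot [-0.71   0.424 -0.577] min rows 4.0
lin [-0.075 -0.168  0.151] rot [-0.945  0.567 -0.768] min rows 5.4
lin [-0.112 -0.199  0.212] rot [-1.176  0.709 -0.959] min rows 6.7
```

```bash
python3 -m jog '[{"linear":[-0.007,-0.045,0.025],"rotation":[-0.236,0.14,-0.194],"grip":60},{"linear":[-0.022,-0.089,0.058],"rotation":[-0.473,0.283,-0.386],"grip":50},{"linear":[-0.045,-0.131,0.1],"rotation":[-0.71,0.424,-0.577],"grip":40},{"linear":[-0.075,-0.168,0.15],"rotation":[-0.945,0.567,-0.768],"grip":40},{"linear":[-0.075,-0.168,0.15],"rotation":[-0.945,0.567,-0.768],"grip":40},{"linear":[-0.075,-0.168,0.15],"rotation":[-0.945,0.567,-0.768],"grip":40}]'|sed -n 1,4p; python3 - <<'E'
from val import *
st();q=sense()["joints"];inter(q,QH,(.2,.4,.6,.8,1))
E
```

```text
time_s: 9.95
eef_pos: [502.3, -92.2, 160.3]
ee_rot: [0.733, 0.211, 0.593, 0.258]
force: [-0.3, 0.9, -0.6]
t 9.95 p [502.3 -92.2 160.3] a [ 0.163  0.629 -0.76 ] z [ 0.978 -0.003  0.207] q [-0.725  0.457  1.663  0.625  1.425 -1.02 ] F [-0.3  0.9 -0.6] T [-0.31  0.08  0.05] g 0.466
lin [-0.037 -0.079  0.033] rot [-0.276  0.171 -0.226] min rows 1.6
lin [-0.089 -0.155  0.079] rot [-0.546  0.344 -0.453] min rows 3.2
lin [-0.154 -0.226  0.138] rot [-0.808  0.521 -0.679] min rows 4.7
lin [-0.231 -0.287  0.209] rot [-1.059  0.702 -0.907] min rows 6.2
lin [-0.32  -0.335  0.292] rot [-1.297  0.888 -1.135] min rows 7.8
```

```bash
python3 -m jog '[{"linear":[-0.037,-0.079,0.033],"rotation":[-0.276,0.17,-0.226],"grip":40},{"linear":[-0.089,-0.155,0.079],"rotation":[-0.546,0.344,-0.453],"grip":40},{"linear":[-0.154,-0.226,0.138],"rotation":[-0.808,0.52,-0.679],"grip":40},{"linear":[-0.2,-0.26,0.18],"rotation":[-0.95,0.62,-0.8],"grip":40},{"linear":[-0.2,-0.26,0.18],"rotation":[-0.95,0.62,-0.8],"grip":40},{"linear":[-0.2,-0.26,0.18],"rotation":[-0.95,0.62,-0.8],"grip":40}]'|sed -n 1,4p; python3 - <<'E'
from val import *
st();q=sense()["joints"];inter(q,QH,(.5,1))
E
```

```text
time_s: 10.45
eef_pos: [555.5, -191.8, 168.4]
ee_rot: [0.698, -0.131, 0.651, 0.27]
force: [-0.4, 0.5, -1.7]
t 10.45 p [ 555.5 -191.8  168.4] a [ 0.008  0.206 -0.978] z [0.838 0.533 0.119] q [-0.609  0.544  1.337  0.178  1.377 -1.231] F [-0.4  0.5 -1.7] T [-0.04 -0.04  0.04] g 0.468
lin [-0.043 -0.075  0.008] rot [-0.174  0.133 -0.16 ] min rows 1.1
lin [-0.095 -0.149  0.021] rot [-0.342  0.268 -0.318] min rows 2.2
```

```bash
python3 -m jog '[{"linear":[-0.043,-0.075,0.008],"rotation":[-0.174,0.133,-0.16],"grip":40},{"linear":[-0.095,-0.149,0.021],"rotation":[-0.342,0.268,-0.318],"grip":40},{"linear":[-0.095,-0.149,0.021],"rotation":[-0.342,0.268,-0.318],"grip":40},{"linear":[-0.095,-0.149,0.021],"rotation":[-0.342,0.268,-0.318],"grip":40},{"linear":[-0.095,-0.149,0.021],"rotation":[-0.342,0.268,-0.318],"grip":40},{"linear":[-0.095,-0.149,0.021],"rotation":[-0.342,0.268,-0.318],"grip":40}]'|sed -n 1,4p; python3 - <<'E'
from val import *
st();rows(*pose(fin(.04),0,1,110));rows(*pose(fin(.04),0,1,0))
for n in("scene","top"):
    p,d=capture(n);np.savez(f"{n}5.npz",p=p,d=d)
    u,v=proj(n,fin(.04))[0];u=int(u);v=int(v);c=p[v-45:v+45,u-60:u+60];cv2.imwrite(f"pics/{n}5.png",cv2.resize(c,(640,480),interpolation=cv2.INTER_CUBIC)[:,:,::-1])
E
```

```text
time_s: 10.95
eef_pos: [584.0, -230.9, 188.3]
ee_rot: [0.658, -0.257, 0.659, 0.259]
force: [-0.1, 0.5, 1.0]
t 10.95 p [ 584.  -230.9  188.3] a [-0.002  0.003 -1.   ] z [0.734 0.679 0.   ] q [-5.630e-01  5.760e-01  1.218e+00  1.000e-03  1.351e+00 -1.310e+00] F [-0.1  0.5  1. ] T [-0.04 -0.01  0.03] g 0.470
lin [-0.004 -0.003  0.003] rot [-0.004  0.    -0.007] min rows 0.0
lin [ 0.363 -0.004  0.003] rot [-0.004  0.    -0.007] min rows 2.6
```

View pics/scene5.png

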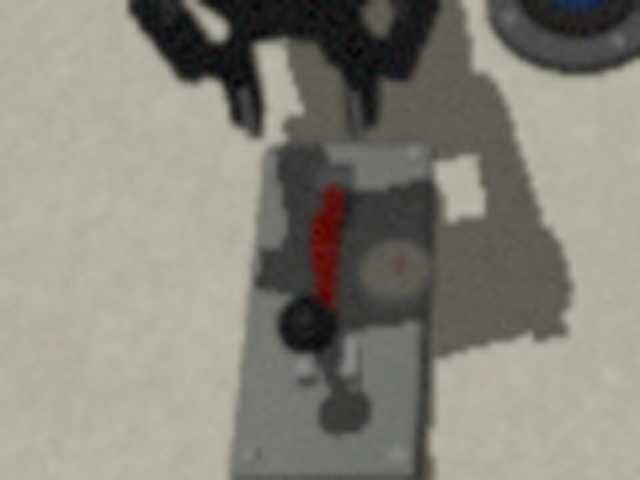

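View pics/top5.png

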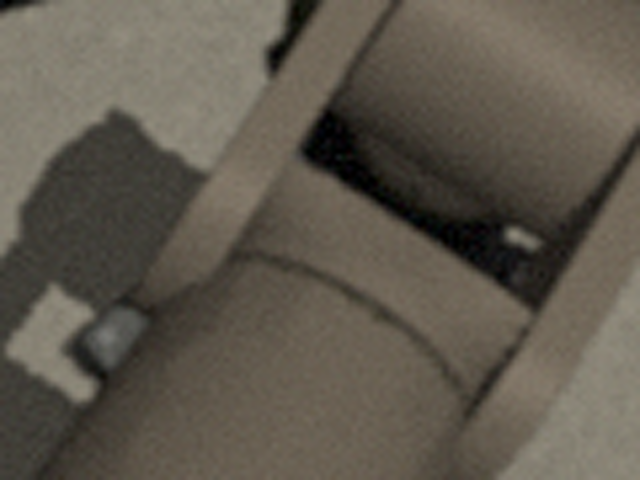

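In the scene crop the fingers (245,130) and (360,125) line up either side of the red catch (325,240). The top view is blocked by the arm. I'll go down and pinch the fin.

```bash
python3 -m jog '[{"linear":[0.1,-0.004,0.003],"rotation":[-0.004,0,-0.007],"grip":40},{"linear":[0.2,-0.004,0.003],"rotation":[-0.004,0,-0.007],"grip":40},{"linear":[0.28,-0.004,0.003],"rotation":[-0.004,0,-0.007],"grip":40},{"linear":[0.33,-0.004,0.003],"rotation":[-0.004,0,-0.007],"grip":40},{"linear":[0.36,-0.004,0.003],"rotation":[-0.004,0,-0.007],"grip":40},{"linear":[0.36,-0.004,0.003],"rotation":[-0.004,0,-0.007],"grip":40},{"linear":[0.36,-0.004,0.003],"rotation":[-0.004,0,-0.007],"grip":40}]' 20; python3 -m jog '[{"linear":[0,0,0],"rotation":[0,0,0],"grip":25},{"linear":[0,0,0],"rotation":[0,0,0],"grip":8},{"linear":[0,0,0],"rotation":[0,0,0],"grip":8},{"linear":[0,0,0],"rotation":[0,0,0],"grip":8},{"linear":[0,0,0],"rotation":[0,0,0],"grip":8},{"linear":[0,0,0],"rotation":[0,0,0],"grip":8}]' 20;python3 - <<'E'
from val import *
st();s,p,R=cur();g0=p-R.as_matrix()[:,0]*grasp_offset;print("grasp",g0,"fin",fin(.04))
b=np.arctan2(16,53)
for th in(.25,.5,.75,1,1.25,1.5,1.7,1.85):
    rows(p+fin(th)-fin(.04))
E
```

```text
time_s: 11.63
eef_pos: [585.7, -231.4, 81.3]
ee_rot: [0.658, -0.259, 0.658, 0.258]
force: [0.3, -0.4, -0.0]
grip_width: 0.467
time_s: 12.13
eef_pos: [585.3, -232.9, 82.6]
ee_rot: [0.658, -0.26, 0.658, 0.257]
force: [-5.0, -4.7, 2.6]
grip_width: 0.133
t 12.13 p [ 585.3 -232.9   82.6] a [ 0.001 -0.003 -1.   ] z [ 0.733  0.68  -0.001] q [-0.563  0.679  1.333 -0.002  1.127 -1.311] F [-5.  -4.7  2.6] T [-0.69  0.82 -0.04] g 0.133
grasp [ 585.30692084 -232.79132595  101.26738864] fin [ 585.11575199 -230.98649764   98.11891995]
lin [-0.035  0.016 -0.   ] rot [0. 0. 0.] min rows 0.3
lin [-0.071  0.045 -0.   ] rot [0. 0. 0.] min rows 0.6
lin [-0.099  0.081 -0.   ] rot [0. 0. 0.] min rows 0.9
lin [-0.118  0.124 -0.   ] rot [0. 0. 0.] min rows 1.2
lin [-0.125  0.169 -0.   ] rot [0. 0. 0.] min rows 1.5
lin [-0.12   0.215 -0.   ] rot [0. 0. 0.] min rows 1.8
lin [-0.109  0.25  -0.   ] rot [0. 0. 0.] min rows 2.0
lin [-0.096  0.274 -0.   ] rot [0. 0. 0.] min rows 2.1
```

The fin is gripped (11.4 mm). Following the arc, first half.

```bash
python3 -m jog '[{"linear":[-0.018,0.007,-0.003],"rotation":[0,0,0],"grip":8},{"linear":[-0.035,0.016,-0.003],"rotation":[0,0,0],"grip":8},{"linear":[-0.054,0.029,-0.003],"rotation":[0,0,0],"grip":8},{"linear":[-0.071,0.045,-0.003],"rotation":[0,0,0],"grip":8},{"linear":[-0.086,0.062,-0.003],"rotation":[0,0,0],"grip":8},{"linear":[-0.099,0.081,-0.003],"rotation":[0,0,0],"grip":8},{"linear":[-0.11,0.102,-0.003],"rotation":[0,0,0],"grip":8},{"linear":[-0.118,0.124,-0.003],"rotation":[0,0,0],"grip":8},{"linear":[-0.118,0.124,-0.003],"rotation":[0,0,0],"grip":8}]'; python3 - <<'E'
from val import *
st();s,p,R=cur()
for th in(1.25,1.5,1.7,1.85,1.95): rows(p+fin(th)-fin(1.))
p,d=capture("scene");np.savez("scene6.npz",p=p,d=d)
u,v=proj("scene",fin(1))[0];u=int(u);v=int(v);c=p[v-45:v+45,u-60:u+60];cv2.imwrite("pics/scene6.png",cv2.resize(c,(640,480),interpolation=cv2.INTER_CUBIC)[:,:,::-1])
E
```

```text
time_s: 12.88
eef_pos: [559.3, -205.5, 119.3]
ee_rot: [0.659, -0.261, 0.658, 0.257]
force: [3.1, 3.1, 1.6]
grip_width: 0.133
t 12.88 p [ 559.3 -205.5  119.3] a [ 0.003 -0.004 -1.   ] z [ 0.732  0.681 -0.001] q [-0.548  0.567  1.422 -0.002  1.148 -1.296] F [3.1 3.1 1.6] T [ 0.42 -0.57 -0.04] g 0.133
lin [-0.007  0.045  0.   ] rot [0. 0. 0.] min rows 0.3
lin [-0.003  0.091  0.   ] rot [0. 0. 0.] min rows 0.7
lin [0.008 0.126 0.   ] rot [0. 0. 0.] min rows 0.9
lin [0.022 0.151 0.   ] rot [0. 0. 0.] min rows 1.1
lin [0.032 0.166 0.   ] rot [0. 0. 0.] min rows 1.2
```

View pics/scene6.png

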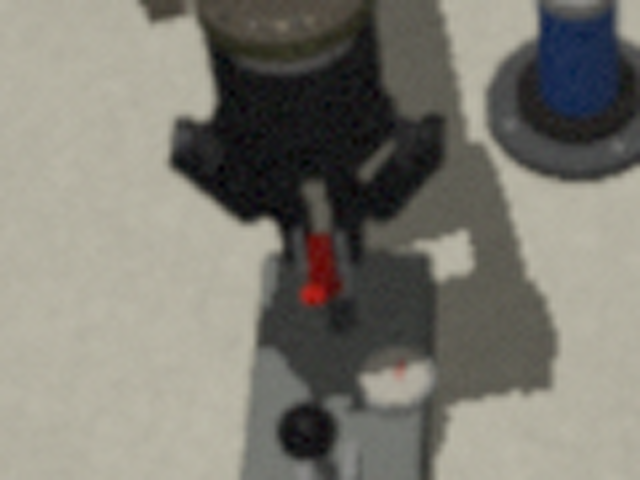

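The catch follows the gripper: its bar is raised at (318,265) and the forces are low. I'll continue to about 1.9 rad.

```bash
python3 -m jog '[{"linear":[-0.005,0.022,0.002],"rotation":[0,0,0],"grip":8},{"linear":[-0.007,0.045,0.002],"rotation":[0,0,0],"grip":8},{"linear":[-0.006,0.068,0.002],"rotation":[0,0,0],"grip":8},{"linear":[-0.003,0.091,0.002],"rotation":[0,0,0],"grip":8},{"linear":[0.002,0.108,0.002],"rotation":[0,0,0],"grip":8},{"linear":[0.008,0.126,0.002],"rotation":[0,0,0],"grip":8},{"linear":[0.015,0.14,0.002],"rotation":[0,0,0],"grip":8},{"linear":[0.022,0.151,0.002],"rotation":[0,0,0],"grip":8},{"linear":[0.027,0.159,0.002],"rotation":[0,0,0],"grip":8},{"linear":[0.027,0.159,0.002],"rotation":[0,0,0],"grip":8},{"linear":[0.027,0.159,0.002],"rotation":[0,0,0],"grip":8}]'; python3 - <<'E'
from val import *
st()
p,d=capture("scene");np.savez("scene7.npz",p=p,d=d)
u,v=proj("scene",fin(1.8))[0];u=int(u);v=int(v);c=p[v-45:v+45,u-60:u+60];cv2.imwrite("pics/scene7.png",cv2.resize(c,(640,480),interpolation=cv2.INTER_CUBIC)[:,:,::-1])
E
```

```text
time_s: 13.85
eef_pos: [526.9, -170.2, 111.7]
ee_rot: [0.658, -0.26, 0.658, 0.257]
force: [-3.3, 0.3, 8.4]
grip_width: 0.136
t 13.85 p [ 526.9 -170.2  111.7] a [ 0.002 -0.004 -1.   ] z [ 0.732  0.681 -0.001] q [-0.523  0.493  1.566 -0.003  1.078 -1.271] F [-3.3  0.3  8.4] T [-0.27  0.22 -0.05] g 0.136
```

View pics/scene7.png

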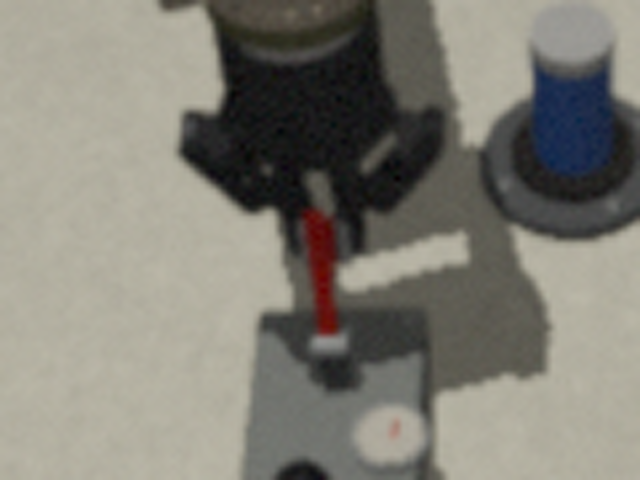

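The catch stands back past upright (bar from (328,335) to (318,215)). I'll release and rise straight up.

```bash
python3 -m jog '[{"linear":[0,0,0],"rotation":[0,0,0],"grip":20},{"linear":[0,0,0],"rotation":[0,0,0],"grip":40},{"linear":[0,0,0],"rotation":[0,0,0],"grip":50},{"linear":[0,0,0],"rotation":[0,0,0],"grip":50},{"linear":[-0.1,0,0],"rotation":[0,0,0],"grip":50},{"linear":[-0.2,0,0],"rotation":[0,0,0],"grip":50},{"linear":[-0.3,0,0],"rotation":[0,0,0],"grip":50},{"linear":[-0.4,0,0],"rotation":[0,0,0],"grip":50},{"linear":[-0.4,0,0],"rotation":[0,0,0],"grip":50},{"linear":[-0.4,0,0],"rotation":[0,0,0],"grip":50}]'; python3 - <<'E'
from val import *
st();rows(*pose(ball(0),0,1,75))
p,d=capture("scene");np.savez("scene8.npz",p=p,d=d)
u,v=proj("scene",HINGE)[0];u=int(u);v=int(v);c=p[v-45:v+45,u-60:u+60];cv2.imwrite("pics/scene8.png",cv2.resize(c,(640,480),interpolation=cv2.INTER_CUBIC)[:,:,::-1])
vv,uu=np.mgrid[v-60:v+45,u-40:u+40];uu=uu.ravel();vv=vv.ravel();W=deep("scene",np.c_[uu,vv],d)
red=(d[vv,uu]>0)&(mask(p,(0,150,40),(6,255,255))[vv,uu]>0)&(W[:,2]>70)
S=(W-mid)@hx;L=(W-mid)@hy
k_=red&(abs(L)<15)
print(k_.sum(),"S",np.percentile(S[k_],[3,50,97]),"z",np.percentile(W[k_][:,2],[3,50,97]),"slope",np.polyfit(W[k_][:,2],S[k_],1),"hinge S -51.5")
bl=(d[vv,uu]>0)&(cv2.cvtColor(p,cv2.COLOR_RGB2HSV)[vv,uu][:,2]<60)&(W[:,2]>122)&(W[:,2]<160)&(S>20)
print("ball",bl.sum(),np.percentile(S[bl],[3,50,97]),np.percentile(L[bl],[3,50,97]),np.percentile(W[bl][:,2],[3,97]))
E
```

```text
time_s: 14.73
eef_pos: [526.9, -169.8, 232.7]
ee_rot: [0.659, -0.261, 0.657, 0.256]
force: [-0.0, -0.3, -0.3]
grip_width: 0.586
t 14.73 p [ 526.9 -169.8  232.7] a [ 0.004 -0.005 -1.   ] z [ 0.732  0.681 -0.   ] q [-0.522  0.372  1.412 -0.002  1.351 -1.271] F [-0.  -0.3 -0.3] T [-0.02 -0.03 -0.02] g 0.586
lin [ 0.144 -0.51   0.003] rot [ 0.001 -0.001  0.013] min rows 3.8
71 S [-65.25054772 -53.14673102 -48.50134675] z [100.53686621 142.23437836 175.99138976] slope [ -0.09721417 -40.5358883 ] hinge S -51.5
ball 87 [68.50254339 78.0908207  84.74915532] [-10.18718032   0.31665531  11.18830201] [134.32047335 152.10379277]
```

View pics/scene8.png

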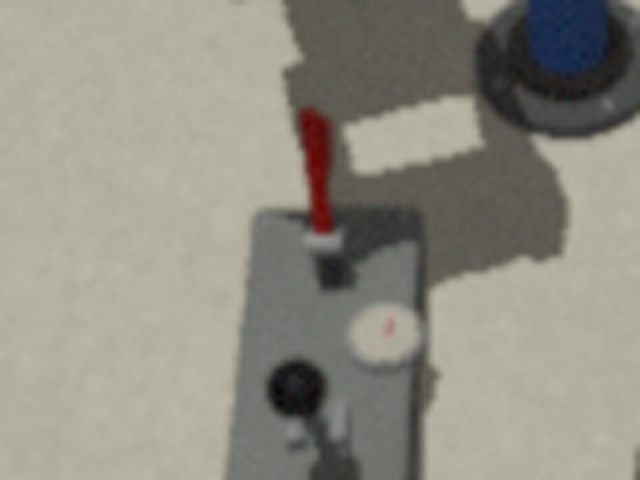

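The bar reads only about 1.67–1.9 rad by depth. To be safe I'll push it further back with shut fingers, from the lever side at z≈150.

```bash
python3 -m jog '[{"linear":[0,-0.12,0.003],"rotation":[0,0,0],"grip":0},{"linear":[0,-0.22,0.003],"rotation":[0,0,0],"grip":0},{"linear":[0.08,-0.25,0.003],"rotation":[0,0,0],"grip":0},{"linear":[0.18,-0.25,0.003],"rotation":[0,0,0],"grip":0},{"linear":[0.275,-0.25,0.003],"rotation":[0,0,0],"grip":0},{"linear":[0.275,-0.25,0.003],"rotation":[0,0,0],"grip":0},{"linear":[0.275,-0.2,0.003],"rotation":[0,0,0],"grip":0},{"linear":[0.275,-0.16,0.003],"rotation":[0,0,0],"grip":0},{"linear":[0.275,-0.12,0.003],"rotation":[0,0,0],"grip":0},{"linear":[0.275,-0.1,0.003],"rotation":[0,0,0],"grip":0},{"linear":[0.275,-0.08,0.003],"rotation":[0,0,0],"grip":0},{"linear":[0.275,-0.06,0.003],"rotation":[0,0,0],"grip":0},{"linear":[0.275,-0.06,0.003],"rotation":[0,0,0],"grip":0}]' 20; python3 - <<'E'
from val import *
st();s,p,R=cur();print("S",(p-mid)@hx,"L",(p-mid)@hy)
E
```

```text
time_s: 15.87
eef_pos: [539.1, -181.8, 149.0]
ee_rot: [0.658, -0.26, 0.658, 0.257]
force: [0.5, -0.2, -0.8]
grip_width: -0.0
t 15.87 p [ 539.1 -181.8  149. ] a [ 0.001 -0.003 -1.   ] z [ 0.732  0.681 -0.001] q [-0.53   0.481  1.477 -0.002  1.181 -1.279] F [ 0.5 -0.2 -0.8] T [ 0.02 -0.05 -0.01] g -0.000
S -66.5112885288651 L -0.2728277589343697
```

```bash
python3 -m jog '[{"linear":[0,0.01,0],"rotation":[0,0,0],"grip":0},{"linear":[0,0.015,0],"rotation":[0,0,0],"grip":0},{"linear":[0,0.015,0],"rotation":[0,0,0],"grip":0}]' | sed -n 2,4p; python3 - <<'E'
from val import *
st();s,p,R=cur();print("S",(p-mid)@hx)
p,d=capture("scene")
u,v=proj("scene",HINGE)[0];u=int(u);v=int(v);c=p[v-45:v+45,u-60:u+60];cv2.imwrite("pics/scene9.png",cv2.resize(c,(640,480),interpolation=cv2.INTER_CUBIC)[:,:,::-1])
E
```

```text
eef_pos: [537.5, -180.2, 149.8]
ee_rot: [0.659, -0.262, 0.657, 0.255]
force: [5.5, -7.1, -3.1]
t 16.12 p [ 537.5 -180.2  149.8] a [ 0.006 -0.008 -1.   ] z [ 0.732  0.681 -0.001] q [-0.529  0.473  1.488 -0.004  1.172 -1.276] F [ 5.5 -7.1 -3.1] T [-1.19 -1.24 -0.01] g 0.000
S -68.7431405297266
```

View pics/scene9.png

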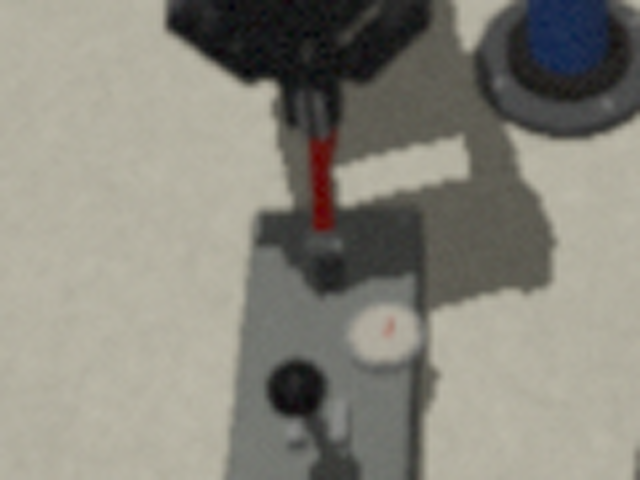

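The stop was reached (9 N reaction at S=-68.7, which matches 2.0 rad). Now I'll back off, rise and go above the ball.

```bash
python3 - <<'E'
from val import *
s,p,R=cur();rows(pt(-40,150+0),tool(0,1));rows(pt(0,200),tool(0,1));rows(pt(69.6,205),tool(0,1))
E
```

```text
lin [ 0.    -0.096  0.001] rot [ 0.    -0.001  0.019] min rows 0.7
lin [-0.165 -0.231  0.001] rot [ 0.    -0.001  0.019] min rows 2.0
lin [-0.18  -0.463  0.001] rot [ 0.    -0.001  0.019] min rows 3.6
```

```bash
python3 -m jog '[{"linear":[0,-0.05,0.001],"rotation":[0,0,0.01],"grip":0},{"linear":[-0.03,-0.1,0.001],"rotation":[0,0,0.019],"grip":10},{"linear":[-0.15,-0.14,0.001],"rotation":[0,0,0.019],"grip":30},{"linear":[-0.18,-0.25,0.001],"rotation":[0,0,0.019],"grip":50},{"linear":[-0.18,-0.37,0.001],"rotation":[0,0,0.019],"grip":50},{"linear":[-0.18,-0.463,0.001],"rotation":[0,0,0.019],"grip":50},{"linear":[-0.18,-0.463,0.001],"rotation":[0,0,0.019],"grip":50},{"linear":[-0.18,-0.463,0.001],"rotation":[0,0,0.019],"grip":50},{"linear":[-0.18,-0.463,0.001],"rotation":[0,0,0.019],"grip":50}]' | sed -n 2,4p; python3 - <<'E'
from val import *
st();rows(*pose(ball(0),0,1,-2))
p,d=capture("scene");W=deep("scene",np.array([[0,0]]),d)
u,v=proj("scene",ball(0))[0];u=int(u);v=int(v);c=p[v-45:v+45,u-60:u+60];cv2.imwrite("pics/scene10.png",cv2.resize(c,(640,480),interpolation=cv2.INTER_CUBIC)[:,:,::-1])
vv,uu=np.mgrid[v-60:v+20,u-40:u+60];uu=uu.ravel();vv=vv.ravel();W=deep("scene",np.c_[uu,vv],d);S=(W-mid)@hx;L=(W-mid)@hy
k_=(d[vv,uu]>0)&(mask(p,(0,150,40),(6,255,255))[vv,uu]>0)&(W[:,2]>85)&(abs(L)<15)
print(k_.sum(),np.polyfit(W[k_][:,2],S[k_],1),np.percentile(S[k_],[3,97]),np.percentile(W[k_][:,2],[3,97]))
E
```

```text
eef_pos: [631.7, -281.0, 204.7]
ee_rot: [0.658, -0.258, 0.658, 0.259]
force: [-0.0, 0.4, 0.2]
t 16.92 p [ 631.7 -281.   204.7] a [-0.001  0.    -1.   ] z [ 0.732  0.681 -0.001] q [-0.587  0.718  0.935 -0.     1.489 -1.336] F [-0.   0.4  0.2] T [ 0.06 -0.04  0.03] g 0.587
lin [ 0.304 -0.002  0.   ] rot [ 0.    -0.001 -0.002] min rows 2.2Traceback (most recent call last):
  File "<stdin>", line 7, in <module>
    raise TypeError("expected non-empty vector for x")
TypeError: expected non-empty vector for x
```

View pics/scene10.png

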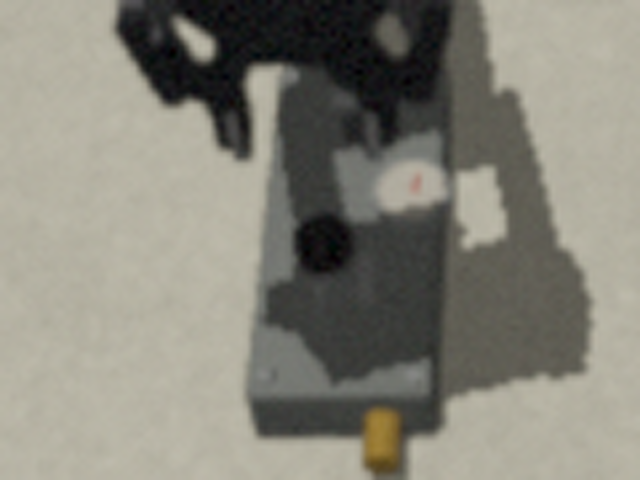

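The fingers (235,140) and (375,130) sit over either side of the ball (323,243). I'll go down and grip.

```bash
python3 -m jog '[{"linear":[0.1,-0.002,0],"rotation":[0,0,0],"grip":50},{"linear":[0.19,-0.002,0],"rotation":[0,0,0],"grip":50},{"linear":[0.26,-0.002,0],"rotation":[0,0,0],"grip":50},{"linear":[0.3,-0.002,0],"rotation":[0,0,0],"grip":50},{"linear":[0.3,-0.002,0],"rotation":[0,0,0],"grip":50},{"linear":[0.3,-0.002,0],"rotation":[0,0,0],"grip":35},{"linear":[0.3,-0.002,0],"rotation":[0,0,0],"grip":22},{"linear":[0.3,-0.002,0],"rotation":[0,0,0],"grip":22},{"linear":[0.3,-0.002,0],"rotation":[0,0,0],"grip":22},{"linear":[0.3,-0.002,0],"rotation":[0,0,0],"grip":22}]' 50; python3 - <<'E'
from val import *
st();s,p,R=cur()
for t in(.1,.2,.3,.4,.5,.6,.7): rows(p+ball(t)-ball(0))
E
```

```text
time_s: 17.8
eef_pos: [631.3, -282.6, 117.7]
ee_rot: [0.658, -0.259, 0.659, 0.258]
force: [-7.4, -3.3, 4.7]
grip_width: 0.301
t 17.80 p [ 631.3 -282.6  117.7] a [-0.001 -0.003 -1.   ] z [ 0.733  0.681 -0.003] q [-0.589  0.778  1.056 -0.003  1.307 -1.336] F [-7.4 -3.3  4.7] T [-0.51  1.24 -0.12] g 0.301
lin [-0.009  0.03  -0.   ] rot [0. 0. 0.] min rows 0.2
lin [-0.016  0.061 -0.   ] rot [0. 0. 0.] min rows 0.5
lin [-0.019  0.093 -0.   ] rot [0. 0. 0.] min rows 0.7
lin [-0.019  0.124 -0.   ] rot [0. 0. 0.] min rows 0.9
lin [-0.016  0.156 -0.   ] rot [0. 0. 0.] min rows 1.1
lin [-0.01   0.187 -0.   ] rot [0. 0. 0.] min rows 1.3
lin [-0.     0.217 -0.   ] rot [0. 0. 0.] min rows 1.6
```

The opening is 25.7 mm against a 28 mm ball, so I'll check the grip before pulling.

```bash
python3 - <<'E'
from val import *
for n in("scene","top"):
    p,d=capture(n);np.savez(f"{n}11.npz",p=p,d=d)
    u,v=proj(n,ball(0))[0];u=int(u);v=int(v);c=p[v-30:v+30,u-40:u+40];cv2.imwrite(f"pics/{n}11.png",cv2.resize(c,(640,480),interpolation=cv2.INTER_CUBIC)[:,:,::-1])
z=np.load("top0.npz");p,d=z["p"],z["d"]
# ball centre by triangulation of dark disc centroids in initial pictures
r={}
for n,c in(("top",(441,219)),("scene",(258,303))):
    z=np.load(n+"0.npz");p=z["p"];d=z["d"];g=cv2.cvtColor(p,cv2.COLOR_RGB2GRAY);x,y=c
    m=np.zeros_like(g);m[y-9:y+10,x-9:x+10]=(g[y-9:y+10,x-9:x+10]<55)*255
    v,u=np.nonzero(m);W=deep(n,np.c_[u,v],d);k_=(W[:,2]>118)
    (cx,cy),rr=cv2.minEnclosingCircle(np.c_[u,v][k_].astype(np.float32));r[n]=(cx,cy);print(n,cx,cy,rr,u[k_].mean(),v[k_].mean())
B,e=tri(r["scene"],r["top"]);print(B,e,"S",(B-mid)@hx,"L",(B-mid)@hy,ball(0))
E
```

```text
top 439.8797607421875 219.5253143310547 6.620891571044922 440.5739130434783 219.43478260869566
scene 258.5 302.0 5.590270042419434 258.6063829787234 302.4468085106383
[ 632.50856857 -281.87866938  135.66773202] 0.8620595492377291 S 70.39524695956763 L 0.07390786631846953 [ 631.89626723 -281.32832761  134.24040772]
```

View pics/scene11.png

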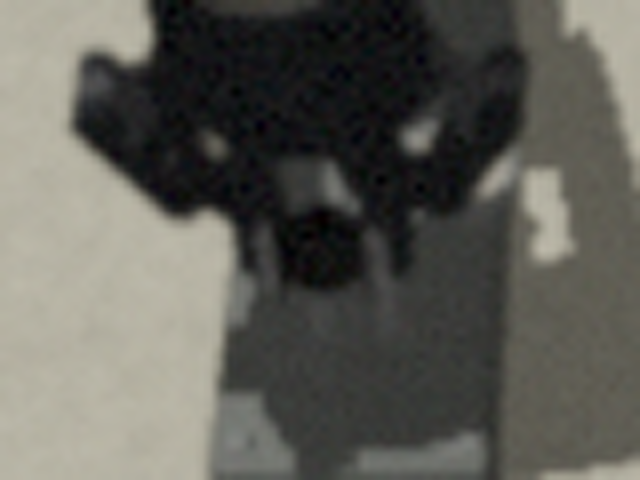

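The ball (320,245) sits squarely between the pads, so I'll pull along the arc.

```bash
python3 -m jog '[{"linear":[-0.005,0.015,0],"rotation":[0,0,0],"grip":22},{"linear":[-0.009,0.03,0],"rotation":[0,0,0],"grip":22},{"linear":[-0.013,0.045,0],"rotation":[0,0,0],"grip":22},{"linear":[-0.016,0.061,0],"rotation":[0,0,0],"grip":22},{"linear":[-0.018,0.077,0],"rotation":[0,0,0],"grip":22},{"linear":[-0.019,0.093,0],"rotation":[0,0,0],"grip":22},{"linear":[-0.02,0.108,0],"rotation":[0,0,0],"grip":22},{"linear":[-0.019,0.124,0],"rotation":[0,0,0],"grip":22},{"linear":[-0.018,0.14,0],"rotation":[0,0,0],"grip":22},{"linear":[-0.016,0.156,0],"rotation":[0,0,0],"grip":22},{"linear":[-0.013,0.172,0],"rotation":[0,0,0],"grip":22},{"linear":[-0.01,0.187,0],"rotation":[0,0,0],"grip":22},{"linear":[-0.005,0.202,0],"rotation":[0,0,0],"grip":22},{"linear":[-0.002,0.212,0],"rotation":[0,0,0],"grip":22},{"linear":[-0.002,0.212,0],"rotation":[0,0,0],"grip":22},{"linear":[-0.002,0.212,0],"rotation":[0,0,0],"grip":22}]' 50; python3 - <<'E'
from val import *
st();s,p,R=cur();print("S grasp",(p-mid)@hx,"ball(.7) S",(ball(.7)-mid)@hx,"z",p[2]+18.7)
for n in("scene","top"):
    p,d=capture(n);np.savez(f"{n}12.npz",p=p,d=d)
    u,v=proj(n,ball(.7))[0];u=int(u);v=int(v);c=p[v-45:v+45,u-60:u+60];cv2.imwrite(f"pics/{n}12.png",cv2.resize(c,(640,480),interpolation=cv2.INTER_CUBIC)[:,:,::-1])
E
```

```text
time_s: 19.23
eef_pos: [588.0, -236.0, 118.2]
ee_rot: [0.657, -0.259, 0.659, 0.258]
force: [0.1, 0.7, 1.1]
grip_width: 0.251
t 19.23 p [ 588.  -236.   118.2] a [-0.001 -0.003 -1.   ] z [ 0.733  0.681 -0.003] q [-0.565  0.648  1.286 -0.003  1.207 -1.312] F [0.1 0.7 1.1] T [-0.04 -0.    0.03] g 0.251
S grasp 6.499890652432432 ball(.7) S 4.424708291732052 z 136.9234475353206
```

View pics/scene12.png

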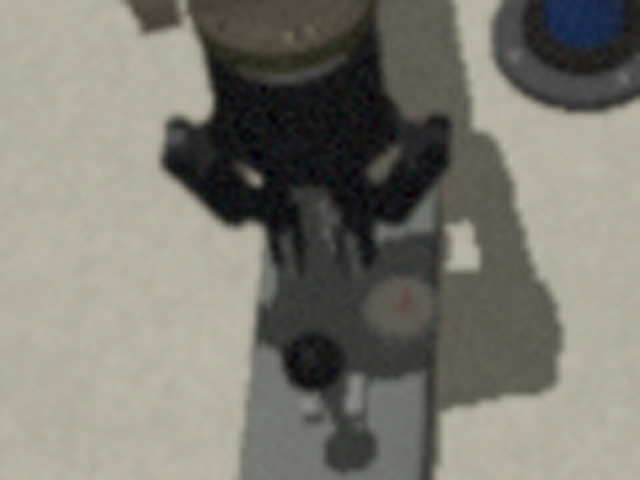

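The ball slipped out of the pads and sprang back: the fingers shut to 21 mm and the ball is at (313,360). I'll regrip with the jaws along the pull direction so that one finger carries the load directly. Rise and turn 90°.

```bash
python3 - <<'E'
from val import *
for sg in(1,-1):
    R=frame([0,0,-1],sg*hx)
    for t in(0,.7): print(sg,[i.round(2).tolist() for i in ik(ball(t)+[0,0,-17],R)])
s,p,R0=cur();R=frame([0,0,-1],-hx);print((R0.inv()*R).as_rotvec());R=frame([0,0,-1],hx);print((R0.inv()*R).as_rotvec())
rows(pt(35,215));rows(pt(70,215))
E
```

```text
1 [[-0.59, 0.78, 1.06, -0.0, 1.31, 0.23]]
1 [[-0.56, 0.65, 1.29, -0.0, 1.2, 0.26]]
-1 []
-1 []
[-1.57114580e+00 -3.53891567e-03 -4.90897534e-04]
[ 1.57044390e+00 -4.90850462e-04  3.53857632e-03]
lin [-0.322 -0.095  0.004] rot [0. 0. 0.] min rows 2.4
lin [-0.322 -0.211  0.004] rot [0. 0. 0.] min rows 2.8
```

```bash
python3 -m jog '[{"linear":[-0.12,0,0],"rotation":[0,0,0],"grip":40},{"linear":[-0.24,0,0.004],"rotation":[0.2,0,0],"grip":60},{"linear":[-0.32,-0.05,0.004],"rotation":[0.4,0,0],"grip":70},{"linear":[-0.32,-0.14,0.004],"rotation":[0.6,0,0],"grip":70},{"linear":[-0.32,-0.21,0.004],"rotation":[0.8,0,0],"grip":70},{"linear":[-0.32,-0.21,0.004],"rotation":[1,0,0],"grip":70},{"linear":[-0.32,-0.21,0.004],"rotation":[1,0,0],"grip":70}]'|sed -n 1,4p;python3 -m jog '[{"linear":[0,0,0],"rotation":[0.25,0,0],"grip":70},{"linear":[0,0,0],"rotation":[0.5,0,0],"grip":70},{"linear":[0,0,0],"rotation":[0.75,0,0],"grip":70},{"linear":[0,0,0],"rotation":[1,0,0],"grip":70},{"linear":[0,0,0],"rotation":[1,0,0],"grip":70}]'|sed -n 1,3p; python3 - <<'E'
from val import *
st();rows(pt(70,215),frame([0,0,-1],hx))
E
```

```text
time_s: 19.92
eef_pos: [632.2, -282.0, 213.4]
ee_rot: [0.701, -0.087, 0.702, 0.085]
force: [-0.7, 0.2, -0.5]
time_s: 20.33
eef_pos: [632.1, -281.7, 213.7]
ee_rot: [0.701, 0.09, 0.702, -0.092]
t 20.33 p [ 632.1 -281.7  213.7] a [-0.001 -0.003 -1.   ] z [ 0.967 -0.254 -0.   ] q [-0.587  0.715  0.918 -0.003  1.508 -0.33 ] F [-0.7 -0.5 -0.2] T [0.03 0.01 0.05] g 0.816
lin [-0.004  0.     0.   ] rot [1.13e+00 1.00e-03 6.00e-03] min rows 4.5
```

```bash
python3 -m jog '[{"linear":[0,0,0],"rotation":[0.25,0,0],"grip":70},{"linear":[0,0,0],"rotation":[0.5,0,0],"grip":70},{"linear":[0,0,0],"rotation":[0.75,0,0],"grip":70},{"linear":[0,0,0],"rotation":[1,0,0],"grip":70},{"linear":[0,0,0],"rotation":[1,0,0],"grip":70}]'|sed -n 1,3p;python3 -m jog '[{"linear":[0.07,0,0],"rotation":[0.13,0,0.006],"grip":70},{"linear":[0.14,0,0],"rotation":[0.13,0,0.006],"grip":70},{"linear":[0.14,0,0],"rotation":[0.13,0,0.006],"grip":70},{"linear":[0.14,0,0],"rotation":[0.13,0,0.006],"grip":70}]'|sed -n 1,3p; python3 - <<'E'
from val import *
st();rows(pt(70,114.5),frame([0,0,-1],hx))
p,d=capture("scene")
u,v=proj("scene",ball(0))[0];u=int(u);v=int(v);c=p[v-45:v+45,u-60:u+60];cv2.imwrite("pics/scene13.png",cv2.resize(c,(640,480),interpolation=cv2.INTER_CUBIC)[:,:,::-1])
E
```

```text
time_s: 20.75
eef_pos: [632.0, -281.4, 213.8]
ee_rot: [0.657, 0.26, 0.657, -0.262]
time_s: 21.08
eef_pos: [631.6, -281.3, 171.5]
ee_rot: [0.649, 0.28, 0.649, -0.28]
t 21.08 p [ 631.6 -281.3  171.5] a [-0.  0. -1.] z [ 0.686 -0.728 -0.   ] q [-0.588  0.737  0.988  0.     1.417  0.227] F [ 0.1  0.5 -0.2] T [ 0.02 -0.   -0.07] g 0.817
lin [0.19  0.001 0.002] rot [ 0.013 -0.001  0.   ] min rows 1.4
```

View pics/scene13.png

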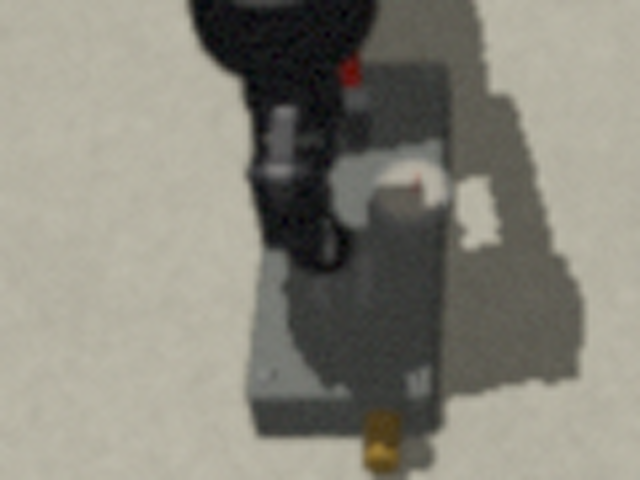

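The fingers are aligned above the ball (320,250). Descend and grip at 40 N.

```bash
python3 -m jog '[{"linear":[0.07,0,0],"rotation":[0.013,0,0],"grip":70},{"linear":[0.14,0,0.002],"rotation":[0.013,0,0],"grip":70},{"linear":[0.19,0,0.002],"rotation":[0.013,0,0],"grip":70},{"linear":[0.19,0,0.002],"rotation":[0.013,0,0],"grip":70},{"linear":[0.19,0,0.002],"rotation":[0.013,0,0],"grip":60},{"linear":[0.19,0,0.002],"rotation":[0.013,0,0],"grip":45},{"linear":[0.19,0,0.002],"rotation":[0.013,0,0],"grip":22},{"linear":[0.19,0,0.002],"rotation":[0.013,0,0],"grip":22},{"linear":[0.19,0,0.002],"rotation":[0.013,0,0],"grip":22},{"linear":[0.19,0,0.002],"rotation":[0.013,0,0],"grip":22}]' 40; python3 - <<'E'
from val import *
st();s,p,R=cur();print("S",(p-mid)@hx)
for t in(.1,.2,.3,.4,.5,.6,.7): rows(p+ball(t)-ball(0))
E
```

```text
time_s: 21.97
eef_pos: [633.6, -282.9, 117.8]
ee_rot: [0.65, 0.282, 0.646, -0.283]
force: [2.5, -2.5, 7.2]
grip_width: 0.303
t 21.97 p [ 633.6 -282.9  117.8] a [ 0.005 -0.004 -1.   ] z [ 0.68  -0.733  0.006] q [-0.588  0.779  1.053  0.     1.303  0.234] F [ 2.5 -2.5  7.2] T [-0.22 -0.34 -0.  ] g 0.303
S 71.8416529529843
lin [-0.01 -0.   -0.03] rot [0. 0. 0.] min rows 0.2
lin [-0.016 -0.    -0.061] rot [0. 0. 0.] min rows 0.5
lin [-0.019 -0.    -0.093] rot [0. 0. 0.] min rows 0.7
lin [-0.02  -0.    -0.124] rot [0. 0. 0.] min rows 0.9
lin [-0.017 -0.    -0.156] rot [0. 0. 0.] min rows 1.1
lin [-0.011 -0.    -0.187] rot [0. 0. 0.] min rows 1.3
lin [-0.001 -0.    -0.217] rot [0. 0. 0.] min rows 1.6
```

The opening is again 25.9 mm and the tool is being pushed up 7 N, so the pads sit too high on the ball. I'll open, go 11 mm lower and regrip.

```bash
python3 -m jog '[{"linear":[0,0,0],"rotation":[0,0,0],"grip":50},{"linear":[0,0,0],"rotation":[0,0,0],"grip":50},{"linear":[0.02,0,0],"rotation":[0,0,0],"grip":50},{"linear":[0.047,0,0],"rotation":[0,0,0],"grip":50},{"linear":[0.047,0,0],"rotation":[0,0,0],"grip":50},{"linear":[0.047,0,0],"rotation":[0,0,0],"grip":35},{"linear":[0.047,0,0],"rotation":[0,0,0],"grip":22},{"linear":[0.047,0,0],"rotation":[0,0,0],"grip":22},{"linear":[0.047,0,0],"rotation":[0,0,0],"grip":22},{"linear":[0.047,0,0],"rotation":[0,0,0],"grip":22}]' 40; python3 - <<'E'
from val import *
st();s,p,R=cur();print("S",(p-mid)@hx)
p,d=capture("scene")
u,v=proj("scene",ball(0))[0];u=int(u);v=int(v);c=p[v-45:v+45,u-60:u+60];cv2.imwrite("pics/scene14.png",cv2.resize(c,(640,480),interpolation=cv2.INTER_CUBIC)[:,:,::-1])
E
```

```text
time_s: 22.8
eef_pos: [633.3, -282.6, 103.9]
ee_rot: [0.65, 0.282, 0.646, -0.283]
force: [-3.4, 2.4, 3.3]
grip_width: 0.312
t 22.80 p [ 633.3 -282.6  103.9] a [ 0.004 -0.003 -1.   ] z [ 0.68  -0.733  0.005] q [-0.588  0.792  1.067  0.     1.277  0.234] F [-3.4  2.4  3.3] T [0.89 1.   0.05] g 0.312
S 71.50110868159085
```

View pics/scene14.png

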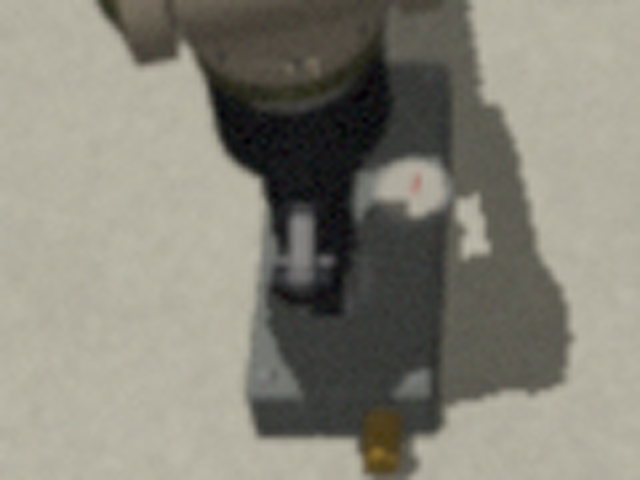

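```bash
python3 - <<'E'
from val import *
s,p,R0=cur();L=ball(0)[2]-p[2]
for t in(.1,.2,.3,.4,.5,.6,.65,.7):
    ti=.35*t/.7;a=-np.cos(ti)*np.array([0,0,1])+np.sin(ti)*hx;R=frame(a,hx)
    P=p+(ball(t)-ball(0))+L*(a+np.array([0,0,1]));rows(P,R)
print([i.round(2).tolist() for i in ik(P,R)])
E
```

```text
lin [-0.01  -0.    -0.025] rot [-0.002 -0.09  -0.003] min rows 0.4
lin [-0.016 -0.    -0.051] rot [-0.002 -0.19  -0.003] min rows 0.8
lin [-0.02  -0.    -0.078] rot [-0.002 -0.29  -0.003] min rows 1.2
lin [-0.021 -0.    -0.104] rot [-0.002 -0.39  -0.003] min rows 1.6
lin [-0.019 -0.    -0.131] rot [-0.002 -0.49  -0.003] min rows 2.0
lin [-0.015 -0.    -0.157] rot [-0.002 -0.59  -0.003] min rows 2.4
lin [-0.011 -0.    -0.17 ] rot [-0.002 -0.64  -0.003] min rows 2.6
lin [-0.007 -0.    -0.182] rot [-0.002 -0.69  -0.002] min rows 2.8
[[-0.53, 0.54, 1.54, -0.15, 0.72, 0.39]]
```

Reachable. I'll pull while tilting with the lever.

```bash
python3 -m jog '[{"linear":[-0.005,0,-0.013],"rotation":[0,-0.05,0],"grip":22},{"linear":[-0.01,0,-0.025],"rotation":[0,-0.09,0],"grip":22},{"linear":[-0.013,0,-0.038],"rotation":[0,-0.14,0],"grip":22},{"linear":[-0.016,0,-0.051],"rotation":[0,-0.19,0],"grip":22},{"linear":[-0.018,0,-0.065],"rotation":[0,-0.24,0],"grip":22},{"linear":[-0.02,0,-0.078],"rotation":[0,-0.29,0],"grip":22},{"linear":[-0.021,0,-0.091],"rotation":[0,-0.34,0],"grip":22},{"linear":[-0.021,0,-0.104],"rotation":[0,-0.39,0],"grip":22},{"linear":[-0.02,0,-0.118],"rotation":[0,-0.44,0],"grip":22},{"linear":[-0.019,0,-0.131],"rotation":[0,-0.49,0],"grip":22},{"linear":[-0.017,0,-0.144],"rotation":[0,-0.54,0],"grip":22},{"linear":[-0.015,0,-0.157],"rotation":[0,-0.59,0],"grip":22},{"linear":[-0.011,0,-0.17],"rotation":[0,-0.64,0],"grip":22},{"linear":[-0.009,0,-0.177],"rotation":[0,-0.67,0],"grip":22},{"linear":[-0.009,0,-0.177],"rotation":[0,-0.67,0],"grip":22},{"linear":[-0.009,0,-0.177],"rotation":[0,-0.67,0],"grip":22}]' 40; python3 - <<'E'
from val import *
st();s,p,R=cur();c=p-R.as_matrix()[:,0]*30.3;print("ball est S",(c-mid)@hx,c[2],"targets",[((ball(t)-mid)@hx).round(1) for t in(.58,.65,.7)])
for n in("scene","top"):
    p,d=capture(n);np.savez(f"{n}15.npz",p=p,d=d)
    u,v=proj(n,ball(.7))[0];u=int(u);v=int(v);c=p[v-45:v+45,u-60:u+60];cv2.imwrite(f"pics/{n}15.png",cv2.resize(c,(640,480),interpolation=cv2.INTER_CUBIC)[:,:,::-1])
E
```

```text
time_s: 24.18
eef_pos: [600.3, -246.7, 110.8]
ee_rot: [0.753, 0.23, 0.523, -0.327]
force: [2.2, -7.9, 12.3]
grip_width: 0.302
t 24.18 p [ 600.3 -246.7  110.8] a [ 0.238 -0.251 -0.938] z [ 0.637 -0.688  0.346] q [-0.532  0.547  1.528 -0.144  0.731  0.382] F [ 2.2 -7.9 12.3] T [-1.47 -0.79 -0.22] g 0.302
ball est S 12.190664503612185 139.26399117712552 targets [np.float64(15.3), np.float64(8.9), np.float64(4.4)]
```

View pics/scene15.png

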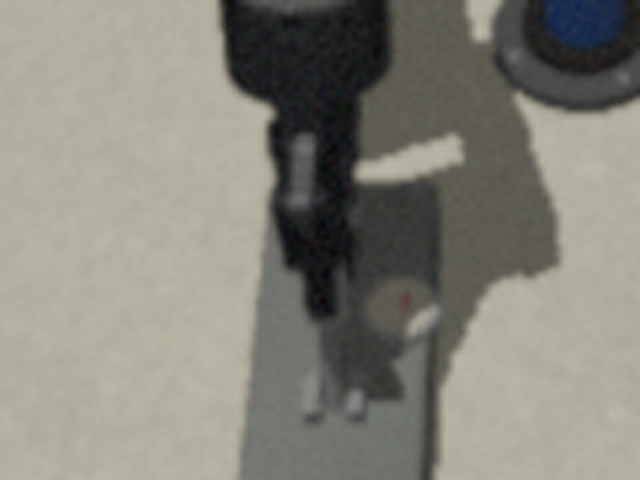

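Held now: the ball is between the fingers at (320,290), at about 0.62 rad with roughly 7 N of spring pull. I'll pull on to the stop and press slightly deeper onto the ball.

```bash
python3 -m jog '[{"linear":[0.008,0,-0.008],"rotation":[0,0,0],"grip":22},{"linear":[0.014,0,-0.016],"rotation":[0,0,0],"grip":22},{"linear":[0.018,0,-0.024],"rotation":[0,0,0],"grip":22},{"linear":[0.018,0,-0.03],"rotation":[0,0,0],"grip":22},{"linear":[0.018,0,-0.03],"rotation":[0,0,0],"grip":22},{"linear":[0.018,0,-0.03],"rotation":[0,0,0],"grip":22}]' 40; python3 - <<'E'
from val import *
st();s,p,R=cur();c=p-R.as_matrix()[:,0]*30.3;print("ball est S",(c-mid)@hx,c[2])
for n in("scene","top"):
    p,d=capture(n);np.savez(f"{n}16.npz",p=p,d=d)
    u,v=proj(n,ball(.7))[0];u=int(u);v=int(v);c=p[v-30:v+30,u-40:u+40];cv2.imwrite(f"pics/{n}16.png",cv2.resize(c,(640,480),interpolation=cv2.INTER_CUBIC)[:,:,::-1])
E
```

```text
time_s: 24.78
eef_pos: [600.0, -246.0, 110.4]
ee_rot: [0.758, 0.228, 0.516, -0.328]
force: [-5.3, -6.5, 29.3]
grip_width: 0.304
t 24.78 p [ 600.  -246.   110.4] a [ 0.252 -0.262 -0.931] z [ 0.632 -0.684  0.364] q [-0.53   0.54   1.545 -0.153  0.703  0.392] F [-5.3 -6.5 29.3] T [-2.   -0.21 -0.51] g 0.304
ball est S 10.967935277669548 138.59561721577361
```

View pics/scene16.png

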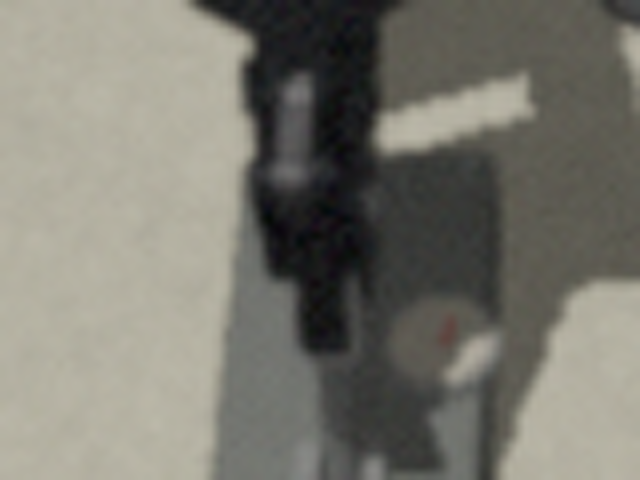

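View pics/top16.png

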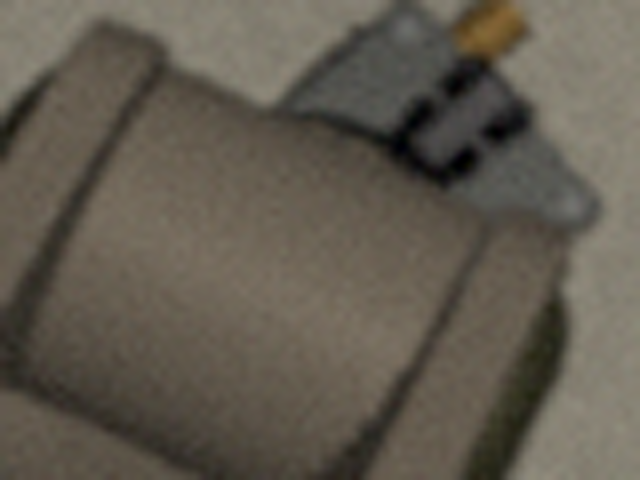

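The tool moved only about 1 mm with 27 N along the stem, while the pull across the stem is about 12 N. I'll relieve the push along the stem and pull only across it, to see whether the stop is reached.

```bash
python3 -m jog '[{"linear":[-0.005,0,-0.01],"rotation":[0,0,0],"grip":22},{"linear":[-0.005,0,-0.02],"rotation":[0,0,0],"grip":22},{"linear":[-0.005,0,-0.03],"rotation":[0,0,0],"grip":22},{"linear":[-0.005,0,-0.03],"rotation":[0,0,0],"grip":22},{"linear":[-0.005,0,-0.03],"rotation":[0,0,0],"grip":22}]' 60; python3 - <<'E'
from val import *
st();s,p,R=cur();M=R.as_matrix();print("F tool",M.T@s["force"])
for dd in(30.3,27):
    c=p-M[:,0]*dd;S=(c-mid)@hx;print(dd,"S",S,c[2],"t",.35-np.arctan2(S-37,c[2]-45),.35-np.arctan2(S-38.5,c[2]-45),"r",np.hypot(S-37,c[2]-45))
E
```

```text
time_s: 25.3
eef_pos: [596.3, -242.2, 110.3]
ee_rot: [0.76, 0.227, 0.512, -0.329]
force: [12.1, -13.5, -3.9]
grip_width: 0.295
t 25.30 p [ 596.3 -242.2  110.3] a [ 0.259 -0.267 -0.928] z [ 0.63  -0.682  0.372] q [-0.527  0.528  1.568 -0.159  0.683  0.402] F [ 12.1 -13.5  -3.9] T [-1.24 -0.89 -0.02] g 0.295
F tool [10.3229234  -0.37615284 15.39121944]
30.3 S 5.360516506644348 138.39829193470828 t 0.676625406888802 0.6909613997938391 r 98.6118545208806
27 S 6.588271749466243 135.33530604657926 t 0.6747360333234145 0.68957489344517 r 95.3170537402067
```

```bash
python3 -m jog '[{"linear":[0.005,0,-0.006],"rotation":[0,0,0],"grip":22},{"linear":[0.009,0,-0.01],"rotation":[0,0,0],"grip":22},{"linear":[0.009,0,-0.01],"rotation":[0,0,0],"grip":22},{"linear":[0.009,0,-0.01],"rotation":[0,0,0],"grip":22}]' 60; cat > chk.py <<'E'
from val import *
st();s,p,R=cur();M=R.as_matrix();print("F tool",M.T@s["force"])
c=p-M[:,0]*28;S=(c-mid)@hx;print("S",S,c[2],"t",.35-np.arctan2(S-37,c[2]-45))
E
python3 chk.py;  python3 -m jog '[{"linear":[0,0,-0.01],"rotation":[0,0,0],"grip":22},{"linear":[0,0,-0.01],"rotation":[0,0,0],"grip":22},{"linear":[0,0,-0.01],"rotation":[0,0,0],"grip":22},{"linear":[0,0,-0.01],"rotation":[0,0,0],"grip":22}]' 60 >/dev/null; python3 chk.py
```

```text
time_s: 25.63
eef_pos: [596.8, -242.5, 110.2]
ee_rot: [0.762, 0.226, 0.509, -0.329]
force: [-4.6, -1.0, 15.8]
grip_width: 0.29
t 25.63 p [ 596.8 -242.5  110.2] a [ 0.265 -0.271 -0.925] z [ 0.627 -0.68   0.379] q [-0.527  0.527  1.572 -0.163  0.672  0.406] F [-4.6 -1.  15.8] T [-0.21  0.64 -0.26] g 0.290
F tool [-15.60213088  -3.89606159   3.80878141]
S 6.617608858628926 136.05754149698103 t 0.6720458284653001
t 25.97 p [ 596.5 -242.4  110.4] a [ 0.27  -0.275 -0.923] z [ 0.625 -0.679  0.385] q [-0.527  0.525  1.578 -0.166  0.663  0.409] F [  8.3 -10.3  -0.8] T [-0.49 -0.28 -0.05] g 0.294
F tool [ 5.78987188 -0.94824551 11.82865654]
S 6.229796718571746 136.21193057186233 t 0.6753597950810684
```

```bash
python3 - <<'E'
from val import *
for i in range(12): p,d=capture("scene" if i%2 else "top")
np.savez("scene17.npz",p=p,d=d)
u,v=proj("scene",ball(.7)+[0,0,-30])[0];u=int(u);v=int(v)
c=p[v-70:v+50,u-80:u+80];cv2.imwrite("pics/scene17.png",cv2.resize(c,(800,600),interpolation=cv2.INTER_CUBIC)[:,:,::-1])
# reservoir cap check
u,v=[int(i) for i in proj("scene",SE:=np.array([516.5,23.7,115.]))[0]]
vv,uu=np.mgrid[v-20:v+20,u-20:u+20];uu=uu.ravel();vv=vv.ravel();W=deep("scene",np.c_[uu,vv],d);h=cv2.cvtColor(p,cv2.COLOR_RGB2HSV)[vv,uu]
k_=(d[vv,uu]>0)&(np.linalg.norm(W[:,:2]-SE[:2],axis=1)<35)&(h[:,1]<60)&(h[:,2]>90)&(W[:,2]>106);print("cap",k_.sum(),W[k_].mean(0))
# catch
u,v=[int(i) for i in proj("scene",HINGE+[0,0,40])[0]]
vv,uu=np.mgrid[v-40:v+40,u-40:u+40];uu=uu.ravel();vv=vv.ravel();W=deep("scene",np.c_[uu,vv],d)
S=(W-mid)@hx;L=(W-mid)@hy;k_=(d[vv,uu]>0)&(mask(p,(0,140,30),(6,255,255))[vv,uu]>0)&(W[:,2]>85)&(abs(L)<20);print("red",k_.sum(),np.c_[S,W[:,2]][k_].round()[:12].tolist())
E
python3 chk.py
```

```text
t 25.97 p [ 596.5 -242.4  110.4] a [ 0.27  -0.275 -0.923] z [ 0.625 -0.679  0.385] q [-0.527  0.525  1.578 -0.166  0.663  0.409] F [  8.3 -10.3  -0.8] T [-0.49 -0.28 -0.05] g 0.294
F tool [ 5.78987188 -0.94824551 11.82865654]
S 6.229796718571746 136.21193057186233 t 0.6753597950810684  File "<stdin>", line 7
SyntaxError: assignment expression cannot be used in a comprehension iterable expression
```

```bash
python3 - <<'E'
from val import *
for i in range(12): p,d=capture("scene" if i%2 else "top")
np.savez("scene17.npz",p=p,d=d)
u,v=proj("scene",ball(.7)+[0,0,-30])[0];u=int(u);v=int(v)
c=p[v-70:v+50,u-80:u+80];cv2.imwrite("pics/scene17.png",cv2.resize(c,(800,600),interpolation=cv2.INTER_CUBIC)[:,:,::-1])
SE=np.array([516.5,23.7,115.])
u,v=proj("scene",SE)[0].astype(int)
vv,uu=np.mgrid[v-20:v+20,u-20:u+20];uu=uu.ravel();vv=vv.ravel();W=deep("scene",np.c_[uu,vv],d);h=cv2.cvtColor(p,cv2.COLOR_RGB2HSV)[vv,uu]
k_=(d[vv,uu]>0)&(np.linalg.norm(W[:,:2]-SE[:2],axis=1)<35)&(h[:,1]<60)&(h[:,2]>90)&(W[:,2]>106);print("cap",k_.sum(),W[k_].mean(0))
u,v=proj("scene",HINGE+[0,0,40])[0].astype(int)
vv,uu=np.mgrid[v-40:v+40,u-40:u+40];uu=uu.ravel();vv=vv.ravel();W=deep("scene",np.c_[uu,vv],d)
S=(W-mid)@hx;L=(W-mid)@hy;k_=(d[vv,uu]>0)&(mask(p,(0,140,30),(6,255,255))[vv,uu]>0)&(W[:,2]>85)&(abs(L)<20);print("red",k_.sum(),np.c_[S,W[:,2]][k_].round()[:12].tolist())
E
python3 chk.py
```

```text
cap 168 [516.81999523  23.481781   117.17805636]
red 0 []
t 26.57 p [ 596.5 -242.4  110.4] a [ 0.27  -0.275 -0.923] z [ 0.625 -0.679  0.385] q [-0.527  0.525  1.578 -0.166  0.663  0.409] F [ 7.8 -9.3 -2.3] T [-0.47 -0.31 -0.01] g 0.301
F tool [ 6.77029189 -0.64898955 10.28452107]
S 6.2279840751291635 136.20271195131522 t 0.6754082530073078
```

View pics/scene17.png

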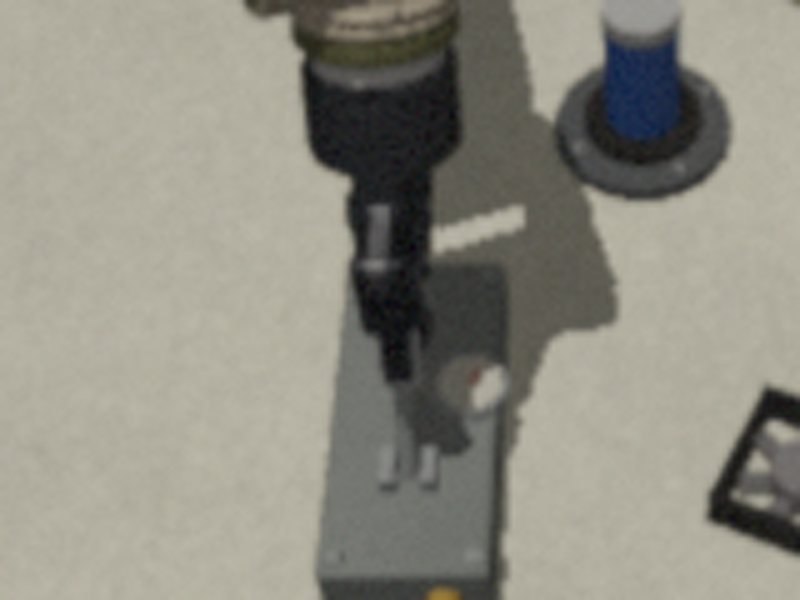

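The hold is steady (10 N across, pose fixed) and the reservoir is upright. One independent check: the stem's lean, from the visible stem at crop (402,388) to (408,475), cast onto the housing's mid-plane.

```bash
python3 - <<'E'
from val import *
u0,v0=proj("scene",ball(.7)+[0,0,-30])[0].astype(int)
pts=[]
for cx,cy in((402,388),(404,420),(406,450),(408,475)):
    o,d=ray("scene",[u0-80+cx/5,v0-70+cy/5]);t=((mid-o)@hy)/(d[0]@hy);q=o+t*d[0];pts.append(((q-mid)@hx,q[2]));print(pts[-1])
pts=np.array(pts);print("lean",np.arctan(np.polyfit(pts[:,1],pts[:,0],1)[0]))
for c in pts: print("t from pivot",.35-np.arctan2(c[0]-37,c[1]-45) if c[1]>60 else None)
E
python3 chk.py
```

```text
(np.float64(21.739332146328174), np.float64(99.52790414615765))
(np.float64(30.221745465700288), np.float64(82.7012119258278))
(np.float64(37.96721766912944), np.float64(66.25516349581494))
(np.float64(43.691479213780475), np.float64(51.08320548179017))
lean -0.42751249927305773
t from pivot 0.6228871860981414
t from pivot 0.5278883301451324
t from pivot 0.3045263019008379
t from pivot None
t 26.57 p [ 596.5 -242.4  110.4] a [ 0.27  -0.275 -0.923] z [ 0.625 -0.679  0.385] q [-0.527  0.525  1.578 -0.166  0.663  0.409] F [ 7.8 -9.3 -2.3] T [-0.47 -0.31 -0.01] g 0.301
F tool [ 6.77029189 -0.64898955 10.28452107]
S 6.2279840751291635 136.20271195131522 t 0.6754082530073078
```

```bash
python3 -c "
from rig import finish_job,sense
print(finish_job());s=sense();print(s['time_s'],s['force'],s['grip_width'])"
```

```text
the job is handed in; nothing more can be done
None
the job is handed in; nothing more can be done
```

I did all three steps and handed the job in at about 26.6 s, with the gripper still holding the lever over. `finish_job` reports no verdict, so what follows rests on my own checks.

- **Reservoir:** I lowered it mouth-down over the peg until the seat pushed back with 11 N, then let go. In the last pictures it stood centred at about (517, 23) mm, against the peg at (516.5, 24). The cap read z ≈ 117 mm where 115 is expected, which fits the roughly 1 mm high readings elsewhere. It looked upright, tilted by no more than about 0.04 rad.
- **Catch:** I lifted it by the fin. Depth then suggested only about 1.67–1.9 rad, so I pushed it back with shut fingers until it pushed back with about 9 N at the position expected for the 2.0 rad stop. At the end the gripper hid the catch, so its final angle was not seen again.
- **Lever:** My first grip was too high on the ball, and the ball slipped out and sprang back; the catch was already open. I regripped lower, with the jaws along the pull direction, and pulled it over.
- **Lever angle:** The tool position gives about 0.675 rad, with a steady 10–12 N across the stem for the 0.6 s I watched. A picture check of the stem gave readings that disagreed. The stem's slope put it at or past the 0.70 stop, while single points gave between 0.30 and 0.62. That camera looks almost along the lever's plane, so I relied on the tool position and the force.

I planned the paths clear of the other parts but did not measure those parts again at the end.

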